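# Set the stop pin of the sawing board

## Robot

A 7-joint arm with a two-finger parallel gripper is mounted at the origin on the work surface. World frame = base frame: x ahead of the robot, y to its left, z up, the work surface at z = 0. Lengths are in m, angles in degrees, forces in N, time in s.
With the tool pointing down it reaches from about 0.425 to 0.825 m from the base axis. Payload 3.6 kg.
Tool frame: the origin (TCP) lies at the very end of the fingers, on their centre line; the grasp point (between the pads) lies 19 mm behind it (ctrl.grip_depth is the distance from the TCP to the grasp point, in m); z points along the fingers, x is the direction in which the jaws open and shut, and the axes are right-handed (so a half turn about z gives the same grasp; the last joint's range is limited). The gripper opens to 93 mm and grips with 3 to 60 N. Pads are 15 mm wide; open, the fingers measure 128 mm over their backs; the gripper's body (75 mm by 188 mm) begins 65 mm behind the grasp point.
Start: joints at [-69.7, 35.231, -0.722, 81.555, 0.464, 63.22, -2.315], TCP at [0.242, 0.603, 0.219] pointing down, gripper open.
Joint ranges: [-178.69, 178.69], [-17.37, 117.87], [-77.05, 75.6], [15.02, 138.74], [-78.02, 258.01], [0.78, 113.62], [-162.83, 162.83]. Speed limits (degrees/s): [159.86, 159.86, 180, 180, 180, 180, 180].

## Interface

Orientations are given as a 3x3 rotation matrix whose columns are the frame's x, y, z axes.
In Python, from workcell import ctrl gives the robot as it stands.
- The arm moves only by the tool move_arm, never from a script. Its argument "commands" is a list of rows, each a list of 5 numbers: the closure, from -1 (fully open) to 1 (shut), then the shift along the tool's x, y, z in cm, then the turn about the tool's z in rad. In form: [[jaw, tx, ty, tz, turn], ...]. A call has exactly 10 rows; each row shifts and turns the commanded pose from where the row before left it, along the tool's axes as they then stand; what a row does not reach is not made up. A row lasts 1/8 s, in which the tool goes at most 62.5 mm and 10.7 degrees, less where a joint would pass 70% of its speed; a pose out of reach is approached as far as the arm can. A call is refused whole if a number of a shift passes 6.25 or a number of a turn 0.188, either way. A call with a gripper value outside its range is refused whole. The fingers move at their own pace and stop on an object; "squeeze" is the grip in N (left out, the last holds). Time passes only in rows, so rows that do not move let the fingers close, or fill a call up. It gives the time, the measured TCP pose, the force and the opening at its end, in the units of the state.
- ctrl.get_state(): the state, without advancing time (a new reading comes with each control period).
- ctrl.read_camera(name): name is "side" or "top"; returns a dict with "frame" (384x512x3 uint8, red, green, blue), "fx", "fy", "cx", "cy" (pixels), "k1" (the pictures are not rectified: a ray, as slopes to the right and down, at radius r is drawn at 1 + k1 r^2 times it, then the intrinsics apply), "rvec" (rotation vector, rad) and "tvec" (3), from world to camera coordinates, as OpenCV has them. Camera axes: x right, y down, z forward; pixel columns grow to the right and rows downward; lengths in m; the calibration is good to about 2 mm. A picture is of the moment at which its call begins. There is no depth.
- ctrl.hand_in(): hands the job in, once; it reports no verdict.
The state is a dict: "t": time; "qpos": joint angles; "joint_velocities": joint speeds; "joint_torque": joint torques, N m; "eef_pos": TCP position; "eef_rot": TCP orientation; "ft_force": force on the tool from outside, world axes, zero at the start; "wrist_torque": the same for the moment, N m; "grip_width": finger opening in m.
Only numpy, scipy, OpenCV 4.12 (cv2) and the standard library are available. Lean on these libraries where they do the work, as an engineer would, in place of code of your own. Each camera call takes 0.05 s, during which the arm holds its last target.

## Task

Set up the sawing board for cutting to length: take the red-headed stop pin out of the rack and fit it in the bore of the bright steel plate in the board by leaning it about fifteen degrees, getting the lower edge of its foot into the bore first, and only then straightening it and sliding it fully home, so that its collar lies flat on the board. Then slide the batten along the fence until its end rests against the pin, and let go of everything. The pin is a close fit and the plate is not always clamped in the same place, so work by feel and gently, never forcing, levering or dropping it, and leave the other pins and the things on the bench where they are.

Things in the scene. Friction and masses are not known exactly. Their poses are not given: they have to be found in the camera images.
- red_pin_mid (a point): Red-headed stop pin, loose, 100 mm long, about 0.16 kg, upright in any of the rack's three holes. From the foot up: round steel shank 20 mm across, 40 mm long; collar 32 mm across, 6 mm thick; round red head 22 mm across, 54 mm long (46 to 100 mm above the foot), to be grasped. This point: on its axis, 50 mm above the foot; z points along the pin to its head; yaw does not matter
- red_pin_foot (a point): centre of the red-headed pin's foot, flat and sharp-edged, on its axis; z points along the pin to the head. Fully home it is 40 mm below the board's upper face
- slot_mid (a point): middle of a 40 x 100 mm slot in the board, level with its face, 45 mm up; z up, y along the fence away from the batten. A flush bright steel plate 72 mm long (y) is clamped in it, with the bore: 21 mm across, 1 mm wider than the shank, sharp-edged, 45 mm deep. CAUTION: the plate is clamped off the middle; the bore's centre lies up to 14 mm either way along y from here (x exact): feel for it
- board: the sawing board, pale wood, fixed: 160 mm (its x) by 340 mm (its y) by 45 mm thick, dark fence 20 mm thick along its +x edge, its face 24 mm from the bore's axis, its top 16 mm above the board's face. Origin under its centre at bench level; slot_mid is at x +36, y +105 mm, z +45 mm
- batten_mid (a point): pine batten, loose, 44 mm wide (x), 160 mm long (y), 20 mm high (z), about 0.11 kg, lying on the board close to the fence, with its +y end towards the bore; this point is its centre
- batten_stop_end (a point): centre of the batten's end face that is to rest against the pin (+y end), 10 mm above the board. At the start it is 40 to 75 mm from slot_mid; resting against the collar it is 16 mm from the pin's axis, in line with it along y
- batten_push_end (a point): centre of the batten's other end face (-y end), 10 mm above the board: push here, along +y
- rack: plywood pin rack, fixed, 250 mm (x) by 64 mm (y) by 50 mm high, three loose holes 25 mm across, 82 mm apart along its x; the pins' collars lie on its top. Origin under its centre
- blue_pin_mid (a point): a blue-headed pin in the rack, thinner shank, same outside shape; to be left standing there. Its mid-height point
- green_pin_mid (a point): a green-headed pin in the rack, thinner shank, same outside shape; to be left standing there. Its mid-height point
- mallet: bystander, to be left alone: wooden mallet, 75x120x55 mm head; origin under its middle
- try_square: bystander, to be left alone: try square, dark wood stock and a thin blade, 160 mm long; origin under its middle
- pencil: bystander, to be left alone: green pencil, 150 mm long, lying on the sawing board; origin under its middle
- glue: bystander, to be left alone: white glue bottle, 56 mm across, 150 mm tall; origin under its middle
- offcut: bystander, to be left alone: light wood offcut, 70x100x22 mm; origin under its middle

How it is judged:
By the outcome, as a careful person would: the job done as asked, in the order asked, and still so for the second after the job is handed in, with the robot touching nothing.
It also fails if it takes over 72 s, if anything falls off the work surface, if the arm or the gripper's body presses on something with over 40 N, if the wrist force passes 120 N, or if a joint passes its speed limit or range.

## Working session

There is one attempt and no reset: what is moved stays moved. The work goes in short steps, Python scripts to look and compute and a tool call to move; the robot and the scene stay as the last step left them, time stands still between calls to the robot, and variables do not carry over. Pictures are saved under pics/ and viewed, and the job is handed in when it is done.

Besides the shell and the picture viewer there is one more tool, called after ">>>" by a JSON object that holds its "method" and its "body". move_arm: Moves the arm, as the interface text tells. Its arguments: {"type":"object","properties":{"commands":{"type":"array"},"squeeze":{"type":"number"}},"required":["commands"]}

```bash
ls -la; mkdir -p pics; python3 - <<'E'
from workcell import ctrl
import cv2,numpy as np
s=ctrl.get_state()
for k,v in s.items(): print(k,np.round(v,4).tolist())
print(ctrl.grip_depth,[a for a in dir(ctrl) if a[0]!='_'])
for n in("side","top"):
    c=ctrl.read_camera(n); cv2.imwrite(f"pics/{n}0.png",c["frame"][:,:,::-1]); 
    np.savez(f"cam_{n}0.npz",**c)
    print(n,{k:np.round(v,4).tolist() for k,v in c.items() if k!="frame"})
E
```

```text
total 12
drwxr-xr-x  3 agent agent 4096 Dec  7 06:25 .
drwxr-xr-x 23 root  root  4096 Dec  7 06:25 ..
drwxr-xr-x  2 agent agent 4096 Dec  7 06:25 pics
t 0.0
qpos [-69.7, 35.2896, -0.7204, 81.6405, 0.4656, 63.2205, -2.3159]
joint_velocities [0.0067, 0.0416, 0.0148, 0.0692, -0.0125, -0.064, -0.0948]
joint_torque [-0.001, -45.8933, 0.2087, -16.5744, -0.0611, 0.0205, 0.0002]
eef_pos [0.2413, 0.6027, 0.2175]
eef_rot [[0.3716, 0.9284, -0.0009], [0.9284, -0.3716, -0.0024], [-0.0026, 0.0001, -1.0]]
ft_force [0.3936, 0.1053, -1.0196]
wrist_torque [0.0226, 0.0179, 0.0158]
grip_width 0.0928
0.0188 ['MotionError', 'get_state', 'grip_depth', 'hand_in', 'read_camera']
side {'fx': 458.4125, 'fy': 458.4125, 'cx': 269.6172, 'cy': 189.8968, 'k1': -0.1474, 'rvec': [0.1383, -2.6926, 1.5413], 'tvec': [0.5438, 0.168, 1.2131]}
top {'fx': 368.8463, 'fy': 368.8463, 'cx': 253.0887, 'cy': 187.0578, 'k1': -0.1066, 'rvec': [2.1063, -2.136, 0.1724], 'tvec': [-0.1084, 0.5777, 1.0586]}
```

View pics/side0.png

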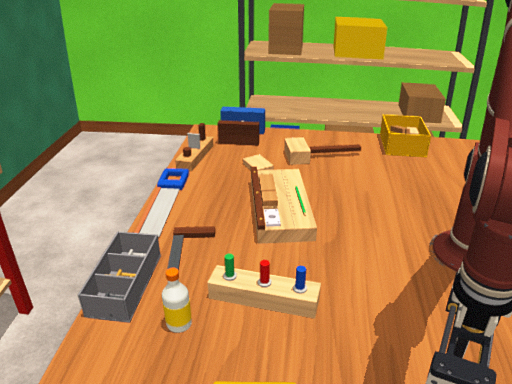

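View pics/top0.png

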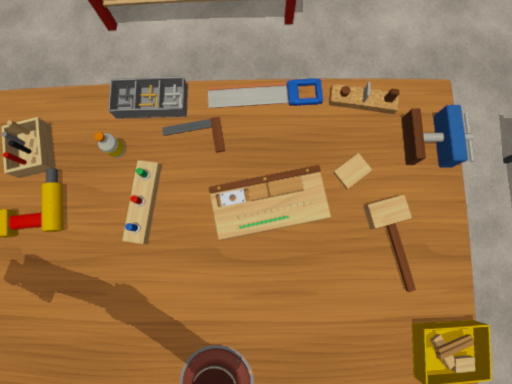

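The side view shows the red pin in the middle hole at about (265,271), green at (230,265) and blue at (301,277). The board is at (285,205), with the plate at (272,217). In the top view the red pin is at (136,199), the plate at (232,197) and the batten near (280,188). I'll zoom in next.

```bash
cat > h.py <<'E'
import numpy as np,cv2
def load(n): return dict(np.load(n))
def KD(c): return np.array([[c["fx"],0,c["cx"]],[0,c["fy"],c["cy"]],[0,0,1.]],float),np.array([float(c["k1"]),0,0,0])
def ray(c,uv):
    K,D=KD(c); p=cv2.undistortPoints(np.array(uv,float).reshape(-1,1,2),K,D).reshape(-1,2)
    R=cv2.Rodrigues(c["rvec"])[0]; o=-R.T@np.ravel(c["tvec"]); d=np.c_[p,np.ones(len(p))]@R
    return o,d
def onz(c,uv,z):
    o,d=ray(c,uv); return o+d*((z-o[2])/d[:,2])[:,None]
def proj(c,P):
    K,D=KD(c); return cv2.projectPoints(np.array(P,float).reshape(-1,1,3),c["rvec"],c["tvec"],K,D)[0].reshape(-1,2)
def tri(c1,u1,c2,u2):
    o1,d1=ray(c1,u1);o2,d2=ray(c2,u2);out=[]
    for a,b in zip(d1,d2):
        a=a/np.linalg.norm(a);b=b/np.linalg.norm(b)
        st=np.linalg.lstsq(np.c_[a,-b],o2-o1,rcond=None)[0]
        p,q=o1+a*st[0],o2+b*st[1]; out.append(np.r_[(p+q)/2,np.linalg.norm(p-q)])
    return np.array(out)
E
python3 - <<'E'
from h import *
for n,(x0,y0,x1,y1),s in(("side",(200,150,330,320),4),("top",(110,140,340,260),3)):
    f=load(f"cam_{n}0.npz")["frame"][y0:y1,x0:x1,::-1]
    s=min(800/(x1-x0),600/(y1-y0)); print(n,s); cv2.imwrite(f"pics/{n}0z.png",cv2.resize(f,None,fx=s,fy=s,interpolation=cv2.INTER_CUBIC))
E
```

```text
side 3.5294117647058822
top 3.4782608695652173
```

View pics/side0z.png

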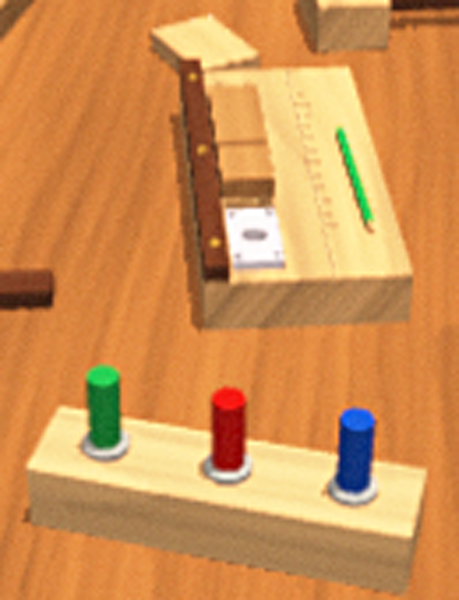

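View pics/top0z.png

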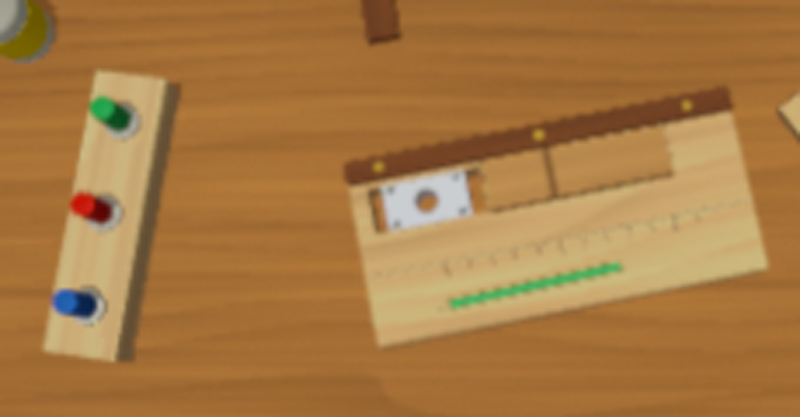

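The zooms show the plate with its bore at about (232.8,197.8) in the top view and (272.5,216) in the side view. The batten touches the fence, with its stop end at about (250,193) top. Next I'll measure these.

```bash
python3 - <<'E'
from h import *
S=load("cam_side0.npz");T=load("cam_top0.npz")
def mask(c,roi,fn):
    f=c["frame"].astype(int);x0,y0,x1,y1=roi;m=np.zeros(f.shape[:2],np.uint8)
    m[y0:y1,x0:x1]=fn(f[...,0],f[...,1],f[...,2])[y0:y1,x0:x1]*255;return m
def blob(m):
    cs=cv2.findContours(m,cv2.RETR_EXTERNAL,cv2.CHAIN_APPROX_NONE)[0];c=max(cs,key=cv2.contourArea)
    mo=cv2.moments(m,True);return cv2.minAreaRect(c),(mo["m10"]/mo["m00"],mo["m01"]/mo["m00"]),mo["m00"]
fn={"red":lambda r,g,b:(r>120)&(g<60)&(b<60),"green":lambda r,g,b:(g>90)&(r<70)&(b<110),"blue":lambda r,g,b:(b>110)&(r<80)&(g<120)}
for k,f in fn.items():
    ms=mask(S,(200,240,330,320),f);mt=mask(T,(110,150,165,250),f)
    bs,bt=blob(ms),blob(mt)
    print(k,"side",np.round(bs[1],1),bs[2],"top",np.round(bt[1],1),bt[2],"tri centroid",np.round(tri(S,[bs[1]],T,[bt[1]]),4))
w=lambda r,g,b:(np.minimum(np.minimum(r,g),b)>150)
for c,roi,n in((S,(255,200,300,235),"side"),(T,(210,180,255,215),"top")):
    m=mask(c,roi,w);cs=cv2.findContours(m,cv2.RETR_EXTERNAL,cv2.CHAIN_APPROX_NONE)[0];cc=max(cs,key=cv2.contourArea)
    box=cv2.boxPoints(cv2.minAreaRect(cc));ce=box.mean(0)
    print(n,"plate area",cv2.contourArea(cc),"box",np.round(box,1).tolist(),"centre",ce,"world",np.round(onz(c,[ce],.045),4),"\n",np.round(onz(c,box,.045),4).tolist())
# bore triangulation by zoom guess
print("bore",tri(S,[[200+255/3.529,150+235/3.529]],T,[[110+427/3.478,140+201/3.478]]))
# board face corners (top zoom / side zoom)
tz=np.array([[347,163],[730,90],[767,267],[379,346]])/3.478+[110,140]
print("board corners top z=.045",np.round(onz(T,tz,.045),4).tolist())
sz=np.array([[410,278],[350,68],[205,285]])/3.529+[200,150]
print("board corners side",np.round(onz(S,sz,.045),4).tolist())
E
```

```text
red side [264.2 271. ] 193.0 top [133.8 198.6] 34.0 tri centroid [[0.5388 0.2342 0.087  0.0035]]
green side [229.1 265. ] 181.0 top [139.3 171.2] 33.0 tri centroid [[0.6204 0.2213 0.086  0.0054]]
blue side [300.6 276.9] 180.0 top [128.8 226.4] 34.0 tri centroid [[0.4576 0.2457 0.0874 0.0025]]
side plate area 245.0 box [[264.0, 209.0], [281.0, 209.0], [281.0, 228.0], [264.0, 228.0]] centre [272.5 218.5] world [[ 0.5423 -0.0361  0.045 ]] 
 [[0.5707, -0.0814, 0.045], [0.5226, -0.0869, 0.045], [0.5157, 0.0065, 0.045], [0.5608, 0.0116, 0.045]]
top plate area 295.5 box [[218.8000030517578, 193.0], [242.6999969482422, 188.3000030517578], [245.3000030517578, 201.5], [221.5, 206.3000030517578]] centre [232.05771 197.28847] world [[ 0.5468 -0.0527  0.045 ]] 
 [[0.5604, -0.0126, 0.045], [0.5739, -0.0849, 0.045], [0.5333, -0.0925, 0.045], [0.5199, -0.0208, 0.045]]
bore [[ 0.54534841 -0.0544317   0.03909089  0.00156961]]
board corners top z=.045 [[0.5798, 0.015, 0.045], [0.6397, -0.3214, 0.045], [0.4834, -0.3465, 0.045], [0.421, -0.0135, 0.045]]
board corners side [[0.4218, -0.0004, 0.045], [0.4807, -0.3353, 0.045], [0.575, 0.026, 0.045]]
```

```bash
python3 - <<'E'
from h import *
S=load("cam_side0.npz");T=load("cam_top0.npz")
for c in(S,T): print("cam pos",np.round(ray(c,[[256,192]])[0],3), "dir",np.round(ray(c,[[256,192]])[1],3))
def fm(c,roi,f):
    r,g,b=[c["frame"][...,i].astype(int) for i in range(3)];m=np.zeros(r.shape,np.uint8);x0,y0,x1,y1=roi
    m[y0:y1,x0:x1]=(f(r,g,b)*1)[y0:y1,x0:x1];return m
fn={"red":lambda r,g,b:(r>110)&(g<0.45*r)&(b<0.45*r)&(r-g>90),"green":lambda r,g,b:(g>80)&(r<.6*g)&(b<.75*g),"blue":lambda r,g,b:(b>90)&(r<.6*b)&(g<.8*b)}
P={}
for k,f in fn.items():
    uv=[];ext=[]
    for c,roi in((S,(200,240,330,320)),(T,(110,150,165,250))):
        m=fm(c,roi,f);ys,xs=np.nonzero(m);uv.append([xs.mean(),ys.mean()]);ext.append((xs.min(),xs.max(),ys.min(),ys.max(),len(xs)))
    o1,d1=ray(S,[uv[0]]);o2,d2=ray(T,[uv[1]])
    A=np.c_[d1[0][:2],-d2[0][:2]];st=np.linalg.solve(A,(o2-o1)[:2]);xy=o1[:2]+st[0]*d1[0][:2];P[k]=xy
    print(k,"planes-xy",np.round(xy,4),"z side/top",np.round([o1[2]+st[0]*d1[0][2],o2[2]+st[1]*d2[0][2]],4),np.round(uv,1).tolist(),ext)
    for z in(.083,): print("   side@z",np.round(onz(S,[uv[0]],z),4),"top@z",np.round(onz(T,[uv[1]],z),4))
# bore in top: dark blob inside plate
for c,n,roi in((S,"side",(258,205,290,232)),(T,"top",(214,184,252,212))):
    x0,y0,x1,y1=roi;g=c["frame"][...,2].astype(int)
    print(n);print(c["frame"][y0:y1,x0:x1].min(2))
E
```

```text
cam pos [0.46  1.009 0.753] dir [[ 0.105 -0.854 -0.511]]
cam pos [ 0.38  -0.132  1.142] dir [[ 0.164  0.007 -0.987]]
red planes-xy [0.5373 0.2265] z side/top [0.082  0.1104] [[264.5, 270.4], [133.6, 198.5]] [(np.int64(260), np.int64(269), np.int64(259), np.int64(282), 205), (np.int64(130), np.int64(137), np.int64(196), np.int64(201), 38)]
   side@z [[0.5372 0.2277 0.083 ]] top@z [[0.5415 0.2361 0.083 ]]
green planes-xy [0.619 0.215] z side/top [0.0809 0.0984] [[229.2, 264.7], [140.0, 171.6]] [(np.int64(225), np.int64(233), np.int64(254), np.int64(276), 185), (np.int64(136), np.int64(146), np.int64(168), np.int64(176), 44)]
   side@z [[0.6185 0.2174 0.083 ]] top@z [[0.6225 0.2201 0.083 ]]
blue planes-xy [0.4571 0.2385] z side/top [0.0804 0.1048] [[300.2, 277.0], [129.1, 226.6]] [(np.int64(295), np.int64(305), np.int64(266), np.int64(289), 201), (np.int64(126), np.int64(133), np.int64(224), np.int64(230), 39)]
   side@z [[0.4571 0.2415 0.083 ]] top@z [[0.4587 0.2463 0.083 ]]
side
[[ 39  40  37  36  40  51  52  51  52  60  59  54  53  55  50  52  59  58
   47  75 138 136 134 132 133 134
[... 2980 characters left out ...]
8 104 139 130 121 124 130 138 142 154 148 146
  151 156 149 147 149 146 151 148 138 120 118 123 127 131]
 [ 36  45  47  42  43  35  46 115 126 118 107 107 108 123 122 122 111 115
  120 123 117 105 111 103 111 105  98  83  87  85  90  88]
 [ 65  75  77  70  66  66  66  92  98  83  76  78  78  86  90  83  83  93
   90  86  73  74  81  73  72  75  65  64  71  64  68  65]
 [ 80  85  88  76  73  76  76  74  61  62  63  66  72  75  76  72  72  83
   80  74  70  74  80  74  68  76  66  72  73  65  73  78]]
top
[[ 53  52  48 ...  36  34  36]
 [ 49  45  41 ...  45  52  57]
 [ 40  38  38 ...  67  73  76]
 ...
 [114 114 113 ... 112 113 112]
 [107 108 106 ... 112 113 112]
 [101 102 102 ... 111 112 113]]
```

```bash
python3 - <<'E'
from h import *
S=load("cam_side0.npz");T=load("cam_top0.npz")
np.set_printoptions(linewidth=250,threshold=100000)
x0,y0,x1,y1=214,184,256,212
print(T["frame"][y0:y1,x0:x1].min(2))
def cen(c,roi,hi):
    x0,y0,x1,y1=roi;g=c["frame"][y0:y1,x0:x1].min(2).astype(float);w=np.clip(hi-g,0,None);Y,X=np.mgrid[y0:y1,x0:x1]
    return [(w*X).sum()/w.sum(),(w*Y).sum()/w.sum()]
bs=cen(S,(266,213,277,220),250);print("side bore",bs,onz(S,[bs],.045))
bt=cen(T,(227,193,239,203),240);print("top bore",bt,onz(T,[bt],.045))
print("tri",tri(S,[bs],T,[bt]))
E
```

```text
[[ 53  52  48  47  47  47  44  39  39  41  40  37  38  38  38  38  37  37  39  38  38  37  36  38  37  38  37  37  38  37  38  38  37  38  38  36  34  36  37  41  45  53]
 [ 49  45  41  40  41  41  38  37  37  38  35  36  37  36  37  35  36  36  37  37  37  38  37  37  37  38  37  38  37  36  37  37  36  38  40  45  52  57  60  61  66  73]
 [ 40  38  38  38  42  41  38  36  38  37  37  36  37  36  37  38  36  36  38  38  37  37  37  37  38  38  36  36  40  47  54  57  65  66  63  67  73  76  78  77  77  78]
 [ 37  36  38  42  48  47  41  35  37  36  37  35  36  35  34  36  35  35  37  38  37  38  38  40  46  55  62  74  81  81  82  81  83  84  78  78  77  78  79  78  77  78]
 [ 37  37  37  40  47  44  40  36  36  36  35  34  35  36  36  35  34  38  42  47  55  63  75  84  89  98 107 122 126 105  86  78  71  74  79  79  77  77  77  77  77  77]
 [ 36  35  36  36  40  39  36  35  35  37  36  37  36  40  46  54  62  76  85  90  98 110 128 138 144 155 157 156 160 130  70  55  55  64  75  78  77  77  76  76  76  75]
 [ 36  35  35  33  36  36  35  37  40  46  55  62  75  84  89  98 112 131 
[... 3271 characters left out ...]
6 106 106 106 107 108 108 109 110 111 111 112 112 113 112 113 113 112 112]
 [107 108 106 105 103 102 101 101 102 101 103 103 103 104 104 103 104 104 104 106 106 106 107 107 108 108 110 111 111 111 113 113 113 112 112 112 113 112 112 111 112 112]
 [101 102 102 102 103 103 102 102 103 104 105 105 105 106 105 106 107 106 107 107 108 109 111 111 112 113 113 113 113 113 112 113 113 112 111 111 112 113 111 111 112 113]]
side bore [np.float64(271.6485468245425), np.float64(216.1033369214209)] [[ 0.54575938 -0.04766945  0.045     ]]
top bore [np.float64(232.35696055684454), np.float64(197.44849187935034)] [[ 0.54631421 -0.05360983  0.045     ]]
tri [[ 0.54654749 -0.05333787  0.04125692  0.00066252]]
```

```bash
python3 - <<'E'
from h import *
T=load("cam_top0.npz");g=cv2.GaussianBlur(T["frame"].min(2).astype(np.float32),(3,3),0)
def cross(pts):
    out=[]
    for (a,b) in pts:
        n=60;l=np.linspace(0,1,n);xs=a[0]+(b[0]-a[0])*l;ys=a[1]+(b[1]-a[1])*l
        v=cv2.remap(g,xs.astype(np.float32)[None],ys.astype(np.float32)[None],cv2.INTER_LINEAR)[0]
        d=np.gradient(v);i=np.argmax(np.abs(d));w=np.abs(d[max(0,i-6):i+7]);k=np.arange(max(0,i-6),max(0,i-6)+len(w));t=(w*k).sum()/w.sum()/(n-1)
        out.append([a[0]+(b[0]-a[0])*t,a[1]+(b[1]-a[1])*t])
    return np.array(out)
def fit(P):
    c=np.median(P,0);
    for _ in range(3):
        m=P.mean(0);u,s,v=np.linalg.svd(P-m);r=(P-m)@v[1];P=P[np.abs(r)<max(2*r.std(),.0005)]
    return m,v[0],r.std()
# -x long edge: from (219,239.5) to (330,216.5)
e=[([x,239-(x-219)*.205-6],[x,239-(x-219)*.205+6]) for x in range(225,325,4)]
P=onz(T,cross(e),.045)[:,:2];m,d,r=fit(P);print("-x edge",m,np.degrees(np.arctan2(-d[0],d[1]))%180,r)
# +y end edge px from (211,193) to (219,239)
e=[([211+(y-193)*.185-6,y],[211+(y-193)*.185+6,y]) for y in range(200,236,3)]
P2=onz(T,cross(e),.045)[:,:2];m2,d2,r2=fit(P2);print("+y edge",m2,np.degrees(np.arctan2(d2[1],d2[0])),r2)
# -y end
e=[([320+(y-173)*.235-6,y],[320+(y-173)*.235+6,y]) for y in range(180,212,3)]
P3=onz(T,cross(e),.045)[:,:2];m3,d3,r3=fit(P3);print("-y edge",m3,np.degrees(np.arctan2(d3[1],d3[0])),r3)
yaw=np.radians(10.3)
for yw in (10,10.5,11):
    yaw=np.radians(yw);bx=np.array([np.cos(yaw),np.sin(yaw)]);by=np.array([-bx[1],bx[0]])
    B=np.array([.5463,-.0535]);print(yw,"bore from -x edge (116?)",(B-m)@bx,"from +y edge (65+-14)",(m2-B)@by,"len",(m2-m3)@by)
# batten: points along centre line in top
cx=cross([([236,195.5-(0)*.2],[266,189.5])]);print(cx)
E
python3 - <<'E'
import sys;sys.path.insert(0,'.')
from h import *
T=load("cam_top0.npz")
f=T["frame"][170:225,205:340,::-1];s=800/135;cv2.imwrite("pics/topz2.png",cv2.resize(f,None,fx=s,fy=s,interpolation=cv2.INTER_CUBIC))
E
```

```text
-x edge [ 0.45188348 -0.17413622] 10.560495285704292 0.000583114252590012
+y edge [ 0.48960456 -0.00049566] -175.57670529334752 0.0047022905537198395
-y edge [ 0.54956067 -0.33379416] -169.02963192332345 0.0004900939181775861
10 bore from -x edge (116?) 0.11393038538236018 from +y edge (65+-14) 0.062044147277575616 len 0.33864621783981486
10.5 bore from -x edge (116?) 0.11481971629966628 from +y edge (65+-14) 0.06244870317948373 len 0.3386435207119993
11 bore from -x edge (116?) 0.11570030325103355 from +y edge (65+-14) 0.06284850337086473 len 0.3386150345689699
[[244.1626242  193.86747516]]
```

View pics/topz2.png

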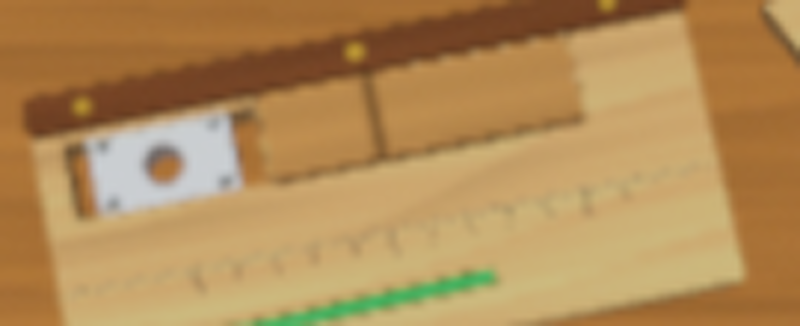

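```bash
cat >> h.py <<'E'
YAW=np.radians(10.7);BX=np.array([np.cos(YAW),np.sin(YAW),0]);BY=np.array([-BX[1],BX[0],0]);BORE=np.array([.5463,-.0535,.045])
def rows(p,a,tp,ta,n,nt=None,jaw=0.):
    """p,a: pos, tool-x angle (rad); go to tp,ta in n rows; shift then turn each row"""
    nt=nt or n;p=np.array(p,float);tp=np.array(tp,float);out=[]
    for i in range(n):
        c,s=np.cos(a),np.sin(a);st=(tp-p)/(n-i)
        d=np.array([c*st[0]+s*st[1],s*st[0]-c*st[1],-st[2]])*100
        t=-(ta-a)/(nt-i) if i<nt else 0.
        out.append([jaw]+[round(v,2) for v in d]+[round(t,3)])
        p=p+st;a=a-t
    return out
def st():
    from workcell import ctrl
    s=ctrl.get_state();R=np.array(s["eef_rot"]);p=np.array(s["eef_pos"])
    return s,p,np.arctan2(R[1,0],R[0,0])
def show():
    s,p,a=st();f=np.array(s["ft_force"]);b=p-BORE
    print("t %.2f p %s ang %.2f w %.4f"%(s["t"],np.round(p,4),np.degrees(a),s["grip_width"]),"F board x,y,z",np.round([f@BX,f@BY,f[2]],2),"tq",np.round(s["wrist_torque"],2),"rel bore mm x,y,z",np.round([b@BX*1e3,b@BY*1e3,b[2]*1e3],1), "tilt",np.round(np.array(s["eef_rot"])[:2,2],4))
E
python3 - <<'E'
from h import *
show();s,p,a=st()
r=rows(p,a,[.538,.2285,.15],YAW,10,7,-0.1)
for x in r: print(x)
T=load("cam_top0.npz")
for u,n in(((249,194.2),"stop"),((302.3,184),"push")):
    w=onz(T,[u],.065)[0];print(n,w,"rel",(w-BORE)@BX,(w-BORE)@BY)
print("glue",onz(T,[(100,135)],.15), "rack corners?")
E
```

```text
t 0.10 p [0.2413 0.6028 0.2176] ang 68.19 w 0.0930 F board x,y,z [-0.19  0.46 -0.59] tq [-0.03  0.   -0.07] rel bore mm x,y,z [-177.8  701.5  172.6] tilt [-0.0008 -0.0022]
[-0.1, np.float64(-2.37), np.float64(4.15), np.float64(0.68), np.float64(0.143)]
[-0.1, np.float64(-1.76), np.float64(4.44), np.float64(0.68), np.float64(0.143)]
[-0.1, np.float64(-1.1), np.float64(4.65), np.float64(0.68), np.float64(0.143)]
[-0.1, np.float64(-0.43), np.float64(4.76), np.float64(0.68), np.float64(0.143)]
[-0.1, np.float64(0.26), np.float64(4.77), np.float64(0.68), np.float64(0.143)]
[-0.1, np.float64(0.93), np.float64(4.68), np.float64(0.68), np.float64(0.143)]
[-0.1, np.float64(1.59), np.float64(4.5), np.float64(0.68), np.float64(0.143)]
[-0.1, np.float64(2.22), np.float64(4.23), np.float64(0.68), 0.0]
[-0.1, np.float64(2.22), np.float64(4.23), np.float64(0.68), 0.0]
[-0.1, np.float64(2.22), np.float64(4.23), np.float64(0.68), 0.0]
stop [ 0.55226104 -0.10437138  0.065     ] rel -0.0035877188116411546 -0.05109363333151233
push [ 0.58049155 -0.26304488  0.065     ] rel -0.0053084335423333505 -0.21224971216742403
glue [[0.71789952 0.32237253 0.15      ]] rack corners?
```

>>> {"method": "move_arm", "body": {"commands": [[-0.1,-2.37,4.15,0.68,0.143],[-0.1,-1.76,4.44,0.68,0.143],[-0.1,-1.1,4.65,0.68,0.143],[-0.1,-0.43,4.76,0.68,0.143],[-0.1,0.26,4.77,0.68,0.143],[-0.1,0.93,4.68,0.68,0.143],[-0.1,1.59,4.5,0.68,0.143],[-0.1,2.22,4.23,0.68,0],[-0.1,2.22,4.23,0.68,0],[-0.1,2.22,4.23,0.68,0]], "squeeze": 20}}

```text
t: 1.35
eef_pos: [0.5392, 0.2283, 0.15]
eef_rot: [[0.982, 0.188, -0.001], [0.188, -0.982, -0.0], [-0.001, 0.0, -1.0]]
ft_force: [1.0, 0.1, -0.2]
grip_width: 0.0508
```

```bash
python3 - <<'E'
from h import *
from workcell import ctrl
show()
for n in("side","top"):
    c=ctrl.read_camera(n);np.savez(f"cam_{n}1.npz",**c)
f=load("cam_side1.npz")["frame"][180:330,190:345,::-1];cv2.imwrite("pics/s1.png",cv2.resize(f,None,fx=4,fy=4,interpolation=cv2.INTER_CUBIC))
show()
E
```

```text
t 1.35 p [0.5392 0.2283 0.15  ] ang 10.85 w 0.0508 F board x,y,z [ 1.03 -0.13 -0.17] tq [-0.08  0.05  0.03] rel bore mm x,y,z [ 45.4 278.2 105. ] tilt [-0.0009 -0.0002]
t 1.45 p [0.5421 0.2216 0.1498] ang 10.20 w 0.0514 F board x,y,z [0.57 0.19 0.  ] tq [-0.09  0.04  0.01] rel bore mm x,y,z [ 47.  271.1 104.8] tilt [ 0.0014 -0.0058]
```

View pics/s1.png

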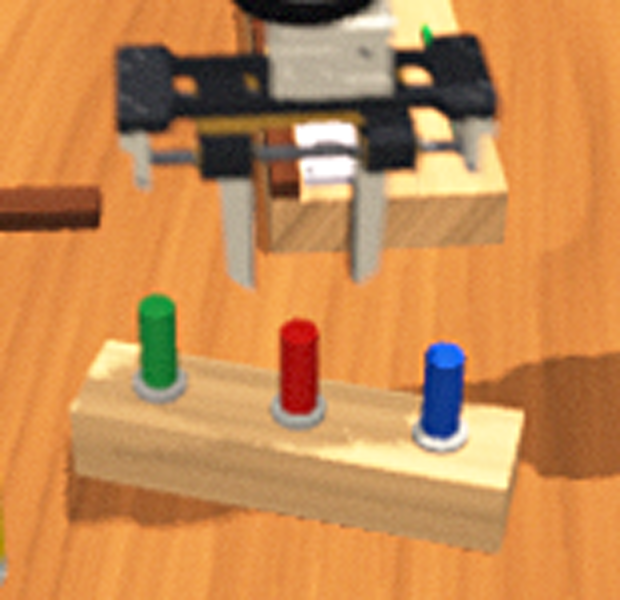

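The side view shows the open jaws hovering behind and above the red pin (zoom 299,370), with fingertips at (240,285) and (365,280). The fingers are not yet aligned in y, so I'll let the arm settle slightly lower and check.

>>> {"method": "move_arm", "body": {"commands": [[-0.1,0,0,0.5,0],[-0.1,0,0,1.0,0],[-0.1,0,0,1.0,0],[-0.1,0,0,0.5,0],[-0.1,0,0,0,0],[-0.1,0,0,0,0],[-0.1,0,0,0,0],[-0.1,0,0,0,0],[-0.1,0,0,0,0],[-0.1,0,0,0,0]]}}

```text
t: 2.7
eef_pos: [0.5388, 0.2295, 0.1207]
eef_rot: [[0.982, 0.188, 0.0], [0.188, -0.982, 0.0], [0.0, 0.0, -1.0]]
ft_force: [0.7, 0.4, 0.4]
grip_width: 0.0511
```

```bash
python3 - <<'E'
from h import *
from workcell import ctrl
show();s,p,a=st()
for n in("side","top"):
    c=ctrl.read_camera(n);np.savez(f"cam_{n}2.npz",**c)
S=load("cam_side2.npz");T=load("cam_top2.npz")
print("tcp proj side",proj(S,[p]),"top",proj(T,[p]))
f=S["frame"][180:330,190:345,::-1];cv2.imwrite("pics/s2.png",cv2.resize(f,None,fx=4,fy=4,interpolation=cv2.INTER_CUBIC))
f=T["frame"][140:260,70:230,::-1];cv2.imwrite("pics/t2.png",cv2.resize(f,None,fx=4,fy=4,interpolation=cv2.INTER_CUBIC))
show()
E
```

```text
t 2.70 p [0.5388 0.2295 0.1207] ang 10.83 w 0.0511 F board x,y,z [0.79 0.25 0.39] tq [-0.09  0.05 -0.02] rel bore mm x,y,z [ 45.2 279.4  75.7] tilt [0.0001 0.    ]
tcp proj side [[263.75498596 257.60157776]] top [[131.45066085 197.45910489]]
t 2.80 p [0.5388 0.2295 0.1206] ang 10.83 w 0.0512 F board x,y,z [-0.56 -0.27 -0.01] tq [-0.09 -0.02  0.08] rel bore mm x,y,z [ 45.2 279.5  75.6] tilt [ 0. -0.]
```

View pics/s2.png

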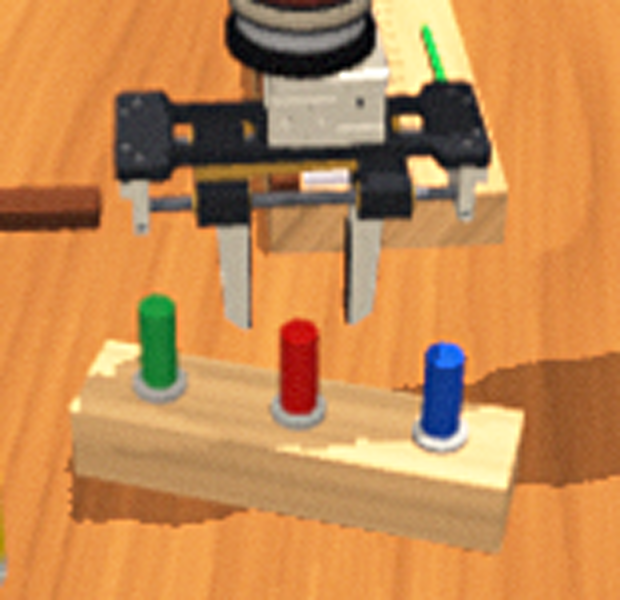

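View pics/t2.png

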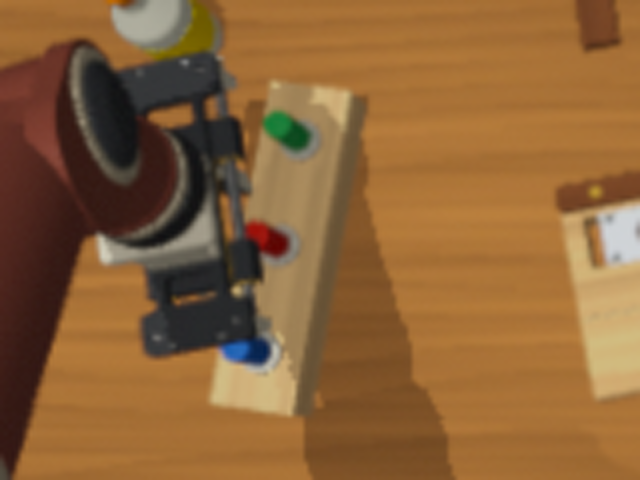

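```bash
python3 - <<'E'
from h import *
S=load("cam_side2.npz");T=load("cam_top2.npz")
r=S["frame"].astype(int)
m=(r[...,0]>100)&(r[...,1]<60)&(r[...,2]<70);m[:240]=0;m[300:]=0;m[:,:240]=0;m[:,290:]=0
ys,xs=np.nonzero(m)
for y in range(ys.min(),ys.max()+1): print(y,xs[ys==y].min(),xs[ys==y].max(),end='; ')
for q in([.538,.2285],[.5388,.2295]):
    print(q,proj(S,[q+[.110],q+[.056]]).round(1).tolist(),proj(T,[q+[.110],q+[.056]]).round(1).tolist())
print(onz(S,[[264.5,262]],.11))
f=T["frame"][190:210,125:150];print(f[...,0]);print(f[...,1])
E
```

```text
260 263 266; 261 261 267; 262 260 268; 263 260 268; 264 260 269; 265 260 268; 266 260 268; 267 260 268; 268 260 268; 269 260 268; 270 260 268; 271 260 268; 272 260 268; 273 260 268; 274 260 268; 275 260 268; 276 260 268; 277 260 268; 278 260 268; 279 260 268; 280 260 268; 281 261 268; 282 262 267; [0.538, 0.2285] [[264.1, 261.2], [264.0, 279.7]] [[133.0, 198.3], [139.0, 200.9]]
[0.5388, 0.2295] [[263.7, 261.4], [263.6, 280.0]] [[132.7, 198.0], [138.7, 200.7]]
[[0.53689306 0.23127218 0.11      ]]
[[145 165 119  90  79 129 164 163 164 164 162 158 158 161 163 162 163 165
  168 170 169 165 159 156 157]
 [129 158 122  94  78 117 159 163 164 165 161 158 158 162 164 162 163 166
  169 170 169 164 158 156 158]
 [116 151 128  96  75 107 156 163 165 165 161 158 159 163 163 162 164 167
  169 170 168 163 157 156 158]
 [113 151 136  96  72  90 155 163 165 164 160 158 160 164 163 163 164 167
  169 170 168 162 157 156 157]
 [103 150 143 100  75  83 151 153 160 160 152 156 161 163 163 162 165 167
  170 170 167 161 156 156 158]
 [ 83 147 148 101  79  79 138 147 155 156 147 145 153 161 158 155 158 167

[... 2902 characters left out ...]
25  34  75  69  52  32  31  52  88 120
  125 117 124 127 128 130 128]
 [ 43  41  48  44  42  41  41  36  25  37  89 117 111  90  85 109 121 129
  125 124 127 127 128 131 123]
 [ 34  36  48  46  42  41  41  37  26  34  86 128 131 124 121 128 123 124
  130 131 128 128 128 131 120]
 [ 32  29  51  47  42  41  41  36  28  28  74 124 130 127 127 130 130 132
  135 131 128 128 129 131 118]
 [ 35  32  53  48  42  41  42  38  27  27  62 122 131 129 132 134 138 139
  135 131 128 128 130 129 113]
 [ 37  31  49  45  42  42  41  40  31  25  58 125 133 133 137 139 140 138
  134 130 128 128 129 128 110]
 [ 38  30  42  47  45  49  46  49  42  43  62 128 132 134 137 139 140 138
  134 129 128 128 130 125 107]]
```

The TCP projection and fingertips sit around the pin's head (side px 264,261), and both views agree within about 2 mm. Descending and closing.

>>> {"method": "move_arm", "body": {"commands": [[-0.1,-0.05,0,1.0,0],[-0.1,-0.05,0,1.3,0],[-0.1,0,0,1.3,0],[-0.1,0,0,0.8,0],[-0.1,0,0,0.37,0],[-0.1,0,0,0,0],[1,0,0,0,0],[1,0,0,0,0],[1,0,0,0,0],[1,0,0,0,0]], "squeeze": 12}}

```text
t: 4.05
eef_pos: [0.538, 0.2294, 0.0732]
eef_rot: [[0.982, 0.188, 0.0], [0.188, -0.982, 0.0], [0.0, -0.0, -1.0]]
ft_force: [-0.1, 0.3, 0.8]
grip_width: 0.0218
```

```bash
python3 - <<'E'
from h import *
show()
E
```

```text
t 4.05 p [0.538  0.2294 0.0732] ang 10.83 w 0.0218 F board x,y,z [-0.02  0.28  0.81] tq [-0.01 -0.01  0.03] rel bore mm x,y,z [ 44.3 279.5  28.2] tilt [0.0005 0.0002]
```

>>> {"method": "move_arm", "body": {"commands": [[1,0,0,-0.3,0],[1,0,0,-0.5,0],[1,0,0,-0.6,0],[1,0,0,-0.6,0],[1,0,0,-0.5,0],[1,0,0,-0.3,0],[1,0,0,-0.2,0],[1,0,0,0,0],[1,0,0,0,0],[1,0,0,0,0]]}}

```text
t: 5.3
eef_pos: [0.5376, 0.2293, 0.1028]
eef_rot: [[0.982, 0.188, -0.0], [0.188, -0.982, -0.0], [-0.0, 0.0, -1.0]]
ft_force: [-0.7, 0.2, -1.4]
grip_width: 0.0217
```

```bash
cat >> h.py <<'E'
def snap(tag,s=None,t=None,k=4):
    from workcell import ctrl
    for n,r in(("side",s),("top",t)):
        if r is None: continue
        c=ctrl.read_camera(n);np.savez(f"cam_{n}{tag}.npz",**c);x0,y0,x1,y1=r
        k=min(800/(x1-x0),600/(y1-y0));cv2.imwrite(f"pics/{n}{tag}.png",cv2.resize(c["frame"][y0:y1,x0:x1,::-1],None,fx=k,fy=k,interpolation=cv2.INTER_CUBIC));print(n,"scale",round(k,3))
E
python3 - <<'E'
from h import *
show();snap("3",(220,220,310,290),None)
E
```

```text
t 5.30 p [0.5376 0.2293 0.1028] ang 10.83 w 0.0217 F board x,y,z [-0.6   0.35 -1.37] tq [-0.07  0.04  0.03] rel bore mm x,y,z [ 44.  279.4  57.8] tilt [-0.0004 -0.0002]
side scale 8.571
```

View pics/side3.png

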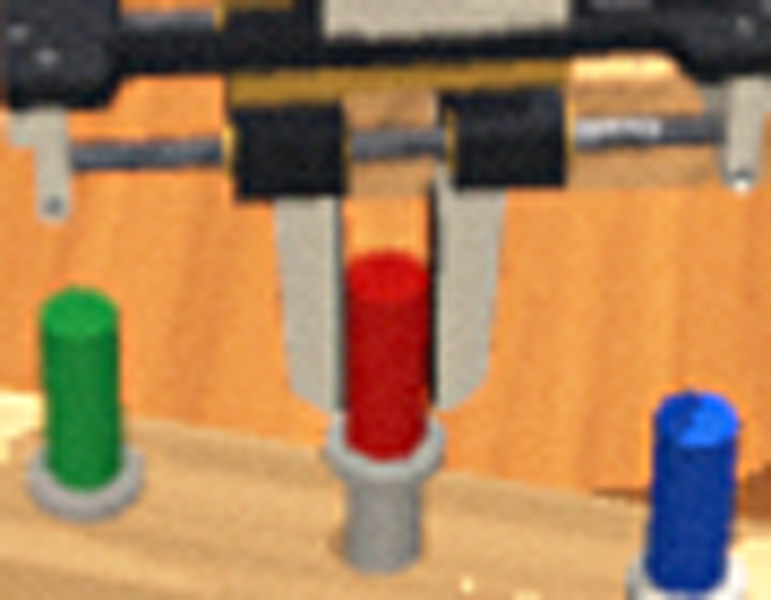

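The pin has lifted about 30 mm. Its shank shows at (380,520) in the zoom, still entering its hole, with the collar at (383,455). Now I'll lean it in the jaws by moving the tool sideways against the hole's rim.

>>> {"method": "move_arm", "body": {"commands": [[1,0,-0.2,0,0],[1,0,-0.25,0,0],[1,0,-0.25,0,0],[1,0,-0.25,0,0],[1,0,-0.25,0,0],[1,0,-0.25,0,0],[1,0,-0.25,0,0],[1,0,0,0,0],[1,0,0,0,0],[1,0,0,0,0]]}}

```text
t: 6.6
eef_pos: [0.5347, 0.2465, 0.103]
eef_rot: [[0.982, 0.188, 0.0], [0.188, -0.982, 0.001], [0.0, -0.001, -1.0]]
ft_force: [-0.1, -2.0, 0.5]
grip_width: 0.022
```

```bash

python3 - <<'E'
from h import *
show();snap("4",(220,220,310,290),(110,160,170,210))
E
```

```text
t 6.60 p [0.5347 0.2465 0.103 ] ang 10.84 w 0.0220 F board x,y,z [-0.51 -1.97  0.53] tq [-0.39 -0.18 -0.04] rel bore mm x,y,z [ 44.3 296.9  58. ] tilt [0.0003 0.0007]
side scale 8.571
top scale 12.0
```

View pics/side4.png

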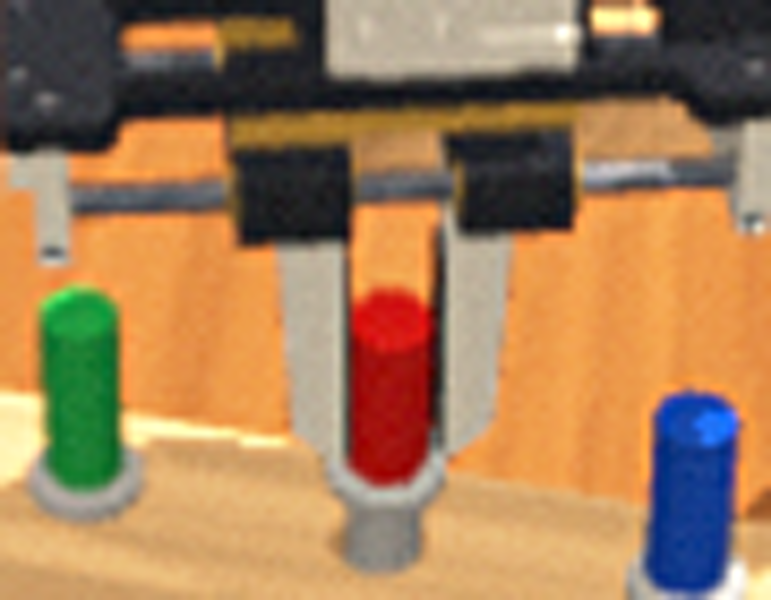

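```bash

python3 - <<'E'
from h import *
s,p,a=st();S=load("cam_side4.npz")
G=p+[0,0,.019];BXl=np.array([np.cos(a),np.sin(a),0]);BYl=np.array([-BXl[1],BXl[0],0])
def circ(C,ax,r):
    u=BXl;v=np.cross(ax,u);t=np.linspace(0,2*np.pi,73);return C+r*(np.cos(t)[:,None]*u+np.sin(t)[:,None]*v)
for th in(0,8,10,12,14,16):
    A=np.cos(np.radians(th))*np.array([0,0,1])+np.sin(np.radians(th))*BYl
    top=proj(S,circ(G+.018*A,A,.011));base=proj(S,circ(G-.036*A,A,.011));col=proj(S,circ(G-.042*A,A,.016))
    print(th,"head top row min %.1f centre %s; head base row max %.1f; collar bottom row max %.1f"%(top[:,1].min(),top.mean(0).round(1),base[:,1].max(),col[:,1].max()))
f=S["frame"][:,264:267].astype(int).mean(1)
for y in range(250,292): print(y,f[y].astype(int).tolist(),end=' ')
E
```

```text
0 head top row min 252.4 centre [264.8 255.7]; head base row max 278.3; collar bottom row max 281.9
8 head top row min 252.7 centre [264.9 256.5]; head base row max 277.2; collar bottom row max 280.7
10 head top row min 252.8 centre [265.  256.7]; head base row max 276.8; collar bottom row max 280.4
12 head top row min 252.9 centre [265.  256.9]; head base row max 276.5; collar bottom row max 280.0
14 head top row min 253.0 centre [265.  257.1]; head base row max 276.1; collar bottom row max 279.6
16 head top row min 253.1 centre [265.  257.4]; head base row max 275.7; collar bottom row max 279.2
250 [241, 161, 78] 251 [243, 165, 83] 252 [243, 167, 81] 253 [233, 112, 54] 254 [211, 41, 22] 255 [206, 14, 15] 256 [210, 20, 20] 257 [212, 20, 19] 258 [212, 23, 14] 259 [218, 27, 22] 260 [212, 28, 22] 261 [169, 17, 11] 262 [161, 15, 12] 263 [161, 15, 9] 264 [165, 19, 13] 265 [161, 16, 16] 266 [163, 17, 15] 267 [162, 17, 13] 268 [163, 19, 15] 269 [161, 15, 11] 270 [161, 11, 11] 271 [162, 20, 16] 272 [160, 18, 14] 273 [161, 16, 13] 274 [159, 12, 7] 275 [157, 9, 9] 276 [170, 83, 76] 277 [186, 185, 172] 278 [182, 176, 165] 279 [139, 135, 123] 280 [137, 131, 124] 281 [140, 135, 126] 282 [139, 133, 123] 283 [143, 135, 128] 284 [137, 133, 124] 285 [136, 132, 124] 286 [163, 141, 122] 287 [211, 166, 113] 288 [219, 169, 109] 289 [226, 177, 116] 290 [230, 183, 121] 291 [229, 180, 118]
```

>>> {"method": "move_arm", "body": {"commands": [[1,0,-0.15,0,0],[1,0,0,0,0],[1,0,0,-0.4,0],[1,0,0,-1.0,0],[1,0,0,-1.5,0.15],[1,0,0,-1.5,0.18],[1,0,0,-1.0,0.18],[1,0,0,-0.6,0.18],[1,0,0,0,0.15],[1,0,0,0,0.1]]}}

```text
t: 7.95
eef_pos: [0.5332, 0.2494, 0.1635]
eef_rot: [[0.73, -0.684, -0.002], [-0.684, -0.73, 0.003], [-0.003, -0.001, -1.0]]
ft_force: [-0.5, 0.0, -1.4]
grip_width: 0.0216
```

```bash

python3 - <<'E'
from h import *
show();snap("5",(210,190,310,265),(90,150,190,225))
E
```

```text
t 7.95 p [0.5332 0.2494 0.1635] ang -43.14 w 0.0216 F board x,y,z [-0.5   0.14 -1.37] tq [-0.04  0.15 -0.01] rel bore mm x,y,z [ 43.4 300.1 118.5] tilt [-0.0015  0.0027]
side scale 8.0
top scale 8.0
```

View pics/side5.png

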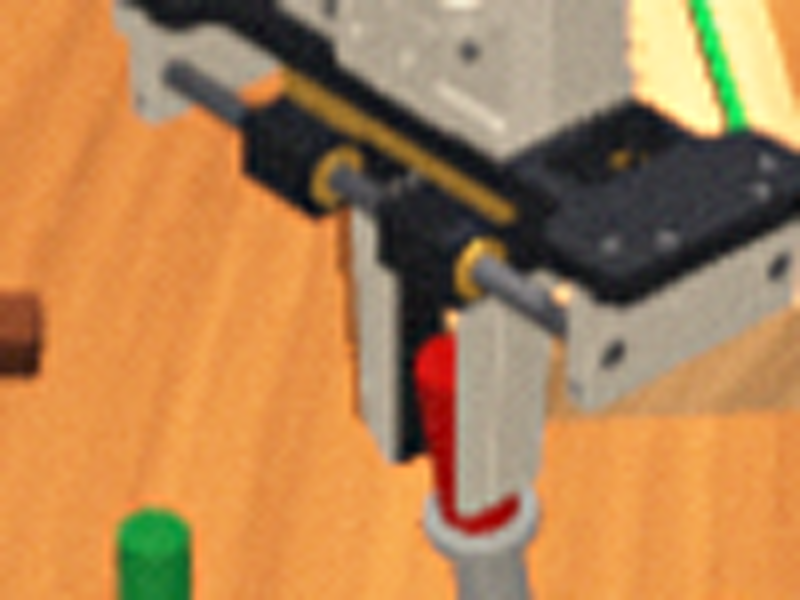

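```bash

python3 - <<'E'
from h import *
S=load("cam_side5.npz")
f=S["frame"][225:290,240:300,::-1];cv2.imwrite("pics/s5b.png",cv2.resize(f,None,fx=9,fy=9,interpolation=cv2.INTER_CUBIC))
p=np.array([0.5332,0.2494,0.1635]);a=np.radians(-43.14)
G=p+[0,0,.019];ly=-np.array([np.sin(a),-np.cos(a),0])
for th in(8,10,12,14,16,18):
    A=np.cos(np.radians(th))*np.array([0,0,1])+np.sin(np.radians(th))*ly
    top,c,ft=proj(S,[G+.018*A,G-.036*A,G-.082*A]);d=ft-c
    def n(u): return u
    print(th,"top",top.round(1),"collar",c.round(1),"foot",ft.round(1),"img ang shank",np.degrees(np.arctan2(d[0],d[1])).round(1))
g=S["frame"].astype(int)
sat=g.max(2)-g.min(2)
for y in range(252,286,2):print(y,sat[y,255:285].tolist())
E
```

```text
8 top [264.8 233.9] collar [267.3 253.1] foot [269.3 268.3] img ang shank 7.5
10 top [264.5 234.1] collar [267.7 252.8] foot [270.2 267.6] img ang shank 9.7
12 top [264.3 234.3] collar [268.1 252.4] foot [271.2 266.9] img ang shank 11.9
14 top [264.1 234.4] collar [268.6 252.1] foot [272.2 266.1] img ang shank 14.3
16 top [263.8 234.6] collar [269.  251.7] foot [273.1 265.3] img ang shank 16.8
18 top [263.6 234.8] collar [269.4 251.4] foot [274.  264.5] img ang shank 19.3
252 [162, 163, 165, 163, 164, 169, 167, 157, 53, 48, 125, 125, 35, 25, 27, 28, 27, 60, 98, 90, 16, 11, 108, 161, 162, 162, 160, 162, 164, 162]
254 [160, 161, 166, 159, 167, 166, 166, 136, 27, 11, 89, 140, 91, 74, 99, 127, 153, 156, 127, 56, 18, 7, 84, 168, 169, 165, 163, 158, 159, 160]
256 [161, 161, 163, 165, 161, 162, 170, 158, 38, 11, 16, 26, 57, 105, 117, 99, 77, 36, 18, 17, 10, 13, 129, 165, 163, 162, 158, 158, 162, 159]
258 [158, 160, 164, 160, 162, 163, 167, 172, 163, 57, 8, 8, 15, 14, 17, 12, 17, 19, 14, 11, 52, 163, 171, 166, 164, 162, 161, 157, 163, 161]
260 [163, 162, 162, 164, 162, 161, 163, 166, 163, 17
[... 1168 characters left out ...]
, 105, 109, 106, 105, 106, 102, 102, 102, 99, 104, 108, 107, 109, 106, 107, 123, 116, 135, 147, 150, 158]
278 [110, 113, 111, 109, 109, 111, 112, 110, 111, 109, 109, 104, 103, 110, 104, 107, 106, 105, 106, 106, 103, 108, 104, 105, 103, 103, 103, 102, 100, 104]
280 [112, 109, 113, 110, 112, 105, 104, 100, 99, 96, 97, 100, 108, 114, 113, 109, 113, 112, 113, 112, 111, 110, 107, 106, 108, 106, 107, 109, 107, 103]
282 [109, 111, 106, 101, 90, 91, 92, 95, 87, 89, 87, 90, 87, 89, 97, 110, 113, 113, 109, 107, 107, 115, 110, 106, 110, 109, 109, 110, 112, 114]
284 [111, 112, 108, 102, 91, 84, 87, 88, 91, 90, 92, 87, 84, 87, 98, 111, 112, 108, 111, 109, 109, 110, 105, 110, 109, 111, 109, 109, 108, 113]
```

View pics/s5b.png

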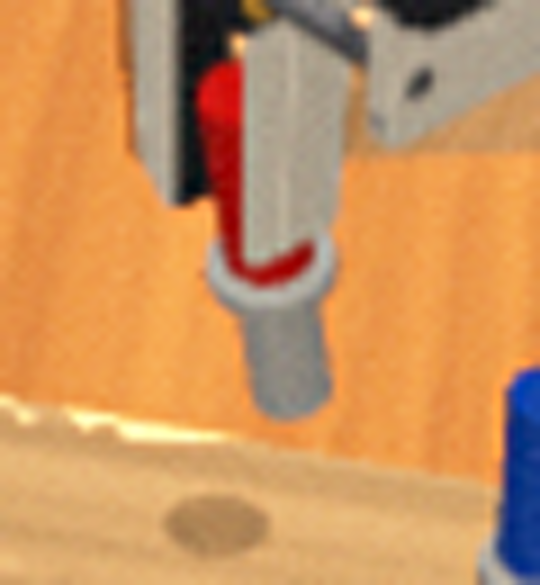

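The shank leans about 10° (image edges run from (266.6,262) to (267.6,268)), which is less than wanted. The pin also sits about 3 mm towards −y on the pads. I'll go back into the empty hole and lean it a little more.

>>> {"method": "move_arm", "body": {"commands": [[1,0,0,0.3,-0.157],[1,0,0,0.6,-0.157],[1,0,0,0.6,-0.157],[1,0,0,0.6,-0.157],[1,0,0,0.4,-0.157],[1,0,0,0.2,-0.155],[1,0,0.1,0.8,0],[1,0,0,0.9,0],[1,0,0,0.9,0],[1,0,0,0.5,0]]}}

```text
t: 9.3
eef_pos: [0.5342, 0.2464, 0.104]
eef_rot: [[0.982, 0.188, -0.001], [0.188, -0.982, -0.001], [-0.001, 0.001, -1.0]]
ft_force: [0.3, 0.1, -1.4]
grip_width: 0.0217
```

```bash

python3 - <<'E'
from h import *
show()
E
```

```text
t 9.30 p [0.5342 0.2464 0.104 ] ang 10.82 w 0.0217 F board x,y,z [ 0.33  0.02 -1.4 ] tq [-0.15 -0.01  0.04] rel bore mm x,y,z [ 43.8 296.9  59. ] tilt [-0.0008 -0.0008]
```

>>> {"method": "move_arm", "body": {"commands": [[1,0,-0.2,0,0],[1,0,-0.2,0,0],[1,0,-0.15,0,0],[1,0,-0.1,0,0],[1,0,0,0,0],[1,0,0,0,0],[1,0,0.05,-0.4,0],[1,0,0,-0.8,0],[1,0,0,-1.5,0],[1,0,0,-1.5,0]]}}

```text
t: 10.55
eef_pos: [0.5335, 0.253, 0.1485]
eef_rot: [[0.982, 0.188, 0.001], [0.188, -0.982, 0.001], [0.001, -0.001, -1.0]]
ft_force: [-0.3, 0.6, -0.5]
grip_width: 0.0217
```

```bash

python3 - <<'E'
from h import *
show();s,p,a=st()
tgt=BORE+BY*.100+[0,0,.118]
for r in rows(p,a,tgt,np.radians(-62),8,8,1): print(r)
E
```

```text
t 10.55 p [0.5335 0.253  0.1485] ang 10.86 w 0.0217 F board x,y,z [-0.15  0.67 -0.54] tq [-0.04  0.03 -0.  ] rel bore mm x,y,z [ 44.3 303.6 103.5] tilt [0.0008 0.0011]
[1, np.float64(-0.56), np.float64(2.54), np.float64(-0.18), np.float64(0.159)]
[1, np.float64(-0.15), np.float64(2.6), np.float64(-0.18), np.float64(0.159)]
[1, np.float64(0.26), np.float64(2.59), np.float64(-0.18), np.float64(0.159)]
[1, np.float64(0.67), np.float64(2.52), np.float64(-0.18), np.float64(0.159)]
[1, np.float64(1.06), np.float64(2.38), np.float64(-0.18), np.float64(0.159)]
[1, np.float64(1.42), np.float64(2.18), np.float64(-0.18), np.float64(0.159)]
[1, np.float64(1.75), np.float64(1.93), np.float64(-0.18), np.float64(0.159)]
[1, np.float64(2.03), np.float64(1.63), np.float64(-0.18), np.float64(0.159)]
```

>>> {"method": "move_arm", "body": {"commands": [[1,-0.56,2.54,-0.4,0.159],[1,-0.15,2.6,-0.4,0.159],[1,0.26,2.59,-0.3,0.159],[1,0.67,2.52,-0.2,0.159],[1,1.06,2.38,-0.1,0.159],[1,1.42,2.18,0,0.159],[1,1.75,1.93,0,0.159],[1,2.03,1.63,0,0.159],[1,0,0,0,0],[1,0,0,0,0]]}}

```text
t: 11.8
eef_pos: [0.5277, 0.0458, 0.1614]
eef_rot: [[0.472, -0.882, 0.001], [-0.882, -0.472, 0.002], [-0.001, -0.001, -1.0]]
ft_force: [-0.5, -0.3, -0.5]
grip_width: 0.0218
```

```bash

python3 - <<'E'
from h import *
show();snap("6",(235,170,305,240),None)
s,p,a=st();S=load("cam_side6.npz")
G=p+[0,0,.019];ly=-np.array([np.sin(a),-np.cos(a),0])
for th in(8,10,12,14,16,18):
    A=np.cos(np.radians(th))*np.array([0,0,1])+np.sin(np.radians(th))*ly
    top,c,ft=proj(S,[G+.018*A,G-.036*A,G-.082*A]);d=ft-c
    print(th,"top",top.round(1),"collar",c.round(1),"foot",ft.round(1),"img ang shank",np.degrees(np.arctan2(d[0],d[1])).round(1))
E
```

```text
t 11.80 p [0.5277 0.0458 0.1614] ang -61.86 w 0.0218 F board x,y,z [-0.52 -0.16 -0.52] tq [-0.03  0.07  0.01] rel bore mm x,y,z [  0.2 101.  116.4] tilt [0.0005 0.0018]
side scale 8.571
8 top [275.6 185.6] collar [277.9 203.7] foot [279.8 218.3] img ang shank 7.4
10 top [275.3 185.7] collar [278.4 203.5] foot [280.8 217.9] img ang shank 9.7
12 top [275.1 185.8] collar [278.8 203.3] foot [281.8 217.5] img ang shank 12.0
14 top [274.9 185.9] collar [279.3 203.1] foot [282.8 217.1] img ang shank 14.4
16 top [274.6 186. ] collar [279.7 202.9] foot [283.8 216.6] img ang shank 16.7
18 top [274.4 186.1] collar [280.2 202.7] foot [284.8 216.1] img ang shank 19.1
```

View pics/side6.png

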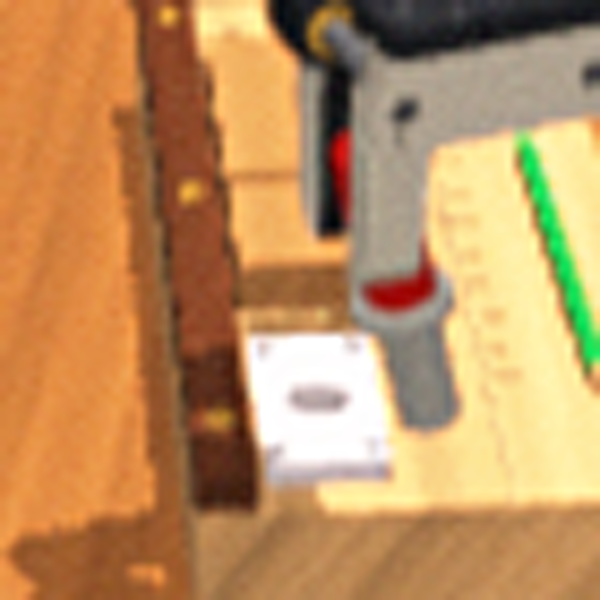

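```bash

python3 - <<'E'
from h import *
S=load("cam_side6.npz");g=S["frame"].astype(float);sat=g.max(2)-g.min(2)
L=[];R=[]
for y in range(209,218):
    v=sat[y,274:294];i=np.arange(274,294);lo=np.argmin(v);
    k=lo
    while v[k]<50:k-=1
    L.append([i[k]+ (v[k]-50)/(v[k]-v[k+1]),y])
    k=lo
    while v[k]<50:k+=1
    R.append([i[k]-(v[k]-50)/(v[k]-v[k-1]),y])
L=np.array(L);R=np.array(R);print(np.c_[L[:,1],L[:,0],R[:,0]].round(2))
for q in(L,R):print(np.degrees(np.arctan(np.polyfit(q[:,1],q[:,0],1)[0])))
for y in range(185,205,2): print(y,g[y,270:292,0].astype(int).tolist(),g[y,270:292,1].astype(int).tolist())
E
```

```text
[[209.   293.53 277.43]
 [210.   293.57 277.5 ]
 [211.   293.58 278.05]
 [212.   293.53 278.4 ]
 [213.   293.57 278.42]
 [214.   293.58 278.56]
 [215.   293.62 278.72]
 [216.   293.62 279.19]
 [217.   293.61 279.39]]
0.546674202383016
13.488230211636244
185 [171, 161, 76, 25, 86, 141, 158, 155, 166, 176, 175, 140, 165, 178, 172, 173, 176, 173, 170, 174, 175, 182] [145, 154, 77, 22, 26, 45, 143, 146, 156, 161, 163, 129, 152, 164, 159, 160, 163, 160, 156, 158, 157, 160]
187 [169, 158, 73, 89, 199, 195, 159, 165, 172, 173, 175, 161, 162, 174, 167, 196, 255, 255, 255, 255, 255, 255] [145, 151, 74, 24, 16, 45, 136, 156, 161, 160, 164, 146, 148, 161, 158, 165, 212, 220, 231, 233, 231, 238]
189 [168, 153, 76, 63, 163, 173, 154, 148, 183, 171, 166, 171, 169, 167, 181, 246, 255, 253, 253, 254, 254, 254] [147, 146, 80, 13, 11, 45, 137, 144, 174, 160, 156, 164, 156, 153, 166, 197, 229, 227, 227, 236, 237, 235]
191 [166, 159, 76, 34, 122, 146, 150, 156, 180, 177, 171, 170, 167, 169, 189, 255, 251, 255, 254, 254, 255, 254] [145, 153, 74, 29, 12, 44, 135, 145, 171, 164, 159, 157, 151, 162, 168, 21
[... 649 characters left out ...]
163, 156, 224, 221, 213, 234, 232, 233, 236]
199 [252, 255, 255, 254, 255, 219, 160, 153, 173, 167, 172, 174, 170, 165, 160, 255, 255, 251, 250, 249, 248, 253] [188, 196, 191, 189, 188, 159, 139, 146, 159, 157, 161, 160, 159, 158, 91, 199, 230, 222, 216, 212, 207, 229]
201 [155, 156, 152, 143, 143, 152, 152, 162, 163, 165, 162, 147, 149, 147, 138, 167, 225, 255, 253, 255, 254, 253] [98, 101, 98, 88, 90, 114, 143, 155, 153, 156, 154, 144, 141, 113, 40, 88, 184, 221, 224, 233, 232, 230]
203 [148, 141, 150, 143, 149, 149, 152, 135, 137, 150, 150, 154, 154, 153, 145, 145, 158, 186, 255, 246, 250, 250] [92, 90, 93, 90, 96, 108, 139, 89, 52, 47, 39, 22, 14, 11, 7, 51, 154, 172, 219, 203, 213, 212]
```

```bash

python3 - <<'E'
from h import *
S=load("cam_side6.npz");g=S["frame"].astype(float);sat=g.max(2)-g.min(2)
for y in range(206,221): print(y,sat[y,276:292].astype(int).tolist(), g[y,276:292].mean(1).astype(int).tolist())
E
```

```text
206 [13, 13, 37, 53, 71, 69, 51, 35, 19, 11, 11, 75, 117, 106, 96, 112] [149, 161, 145, 133, 116, 120, 135, 152, 157, 159, 137, 162, 201, 201, 215, 199]
207 [37, 11, 15, 17, 21, 25, 15, 17, 12, 12, 49, 118, 101, 107, 94, 109] [117, 144, 152, 160, 155, 151, 155, 155, 145, 136, 140, 200, 215, 205, 216, 205]
208 [66, 24, 16, 16, 8, 17, 17, 16, 12, 4, 51, 103, 96, 102, 109, 97] [154, 150, 134, 136, 138, 139, 141, 134, 128, 115, 138, 214, 217, 212, 199, 214]
209 [24, 21, 88, 39, 12, 12, 13, 16, 9, 5, 38, 107, 99, 96, 107, 106] [223, 232, 190, 129, 123, 127, 126, 122, 129, 117, 129, 209, 215, 215, 203, 210]
210 [15, 8, 92, 82, 21, 11, 14, 15, 15, 9, 18, 120, 98, 99, 105, 106] [211, 245, 215, 148, 116, 122, 120, 129, 131, 123, 129, 193, 215, 213, 200, 203]
211 [6, 1, 47, 102, 26, 13, 17, 14, 15, 9, 12, 103, 105, 106, 105, 104] [246, 254, 237, 179, 121, 121, 124, 127, 127, 123, 121, 167, 211, 211, 205, 207]
212 [1, 0, 16, 101, 32, 9, 14, 17, 16, 12, 11, 80, 103, 100, 100, 107] [254, 255, 249, 189, 115, 122, 120, 127, 132, 123, 119, 160, 212, 215, 213, 200]
213 [1, 1, 18, 95, 59, 10, 10, 15, 
[... 465 characters left out ...]
 82, 105, 98, 114] [254, 254, 255, 242, 187, 125, 123, 126, 126, 129, 124, 117, 157, 211, 214, 199]
217 [1, 2, 1, 18, 100, 62, 11, 8, 16, 18, 13, 3, 62, 107, 97, 100] [254, 254, 254, 247, 213, 135, 112, 126, 132, 128, 125, 118, 150, 210, 216, 212]
218 [1, 1, 1, 9, 87, 90, 12, 10, 9, 12, 5, 19, 92, 100, 100, 103] [254, 253, 254, 251, 222, 158, 113, 118, 128, 122, 127, 125, 167, 213, 213, 211]
219 [2, 1, 2, 7, 78, 119, 36, 18, 11, 10, 26, 77, 116, 104, 106, 105] [253, 253, 254, 249, 224, 174, 127, 124, 124, 130, 133, 161, 201, 212, 210, 210]
220 [2, 1, 1, 2, 66, 113, 108, 102, 73, 89, 115, 112, 105, 103, 103, 103] [253, 254, 254, 254, 228, 206, 188, 179, 162, 172, 186, 203, 212, 213, 210, 210]
```

```bash

python3 - <<'E'
from h import *
s,p,a=st()
tgt=BORE+BY*.019+[0,0,.090]
for r in rows(p,a,tgt,np.radians(10.75),8,7,1): print([float(v) for v in r])
E
```

```text
[1.0, 0.98, 0.31, 0.33, -0.181]
[1.0, 0.91, 0.48, 0.33, -0.181]
[1.0, 0.81, 0.64, 0.33, -0.181]
[1.0, 0.68, 0.77, 0.33, -0.181]
[1.0, 0.53, 0.88, 0.33, -0.181]
[1.0, 0.36, 0.96, 0.33, -0.181]
[1.0, 0.18, 1.01, 0.33, -0.181]
[1.0, -0.0, 1.03, 0.33, 0.0]
```

>>> {"method": "move_arm", "body": {"commands": [[1,0.98,0.31,0.4,-0.181],[1,0.91,0.48,0.5,-0.181],[1,0.81,0.64,0.6,-0.181],[1,0.68,0.77,0.6,-0.181],[1,0.53,0.88,0.6,-0.181],[1,0.36,0.96,0.6,-0.181],[1,0.18,1.01,0.6,-0.181],[1,0,1.03,0.5,0],[1,0,0,0,0],[1,0,0,0,0]]}}

```text
t: 13.1
eef_pos: [0.5425, -0.0359, 0.117]
eef_rot: [[0.983, 0.183, -0.0], [0.183, -0.983, 0.0], [0.0, -0.0, -1.0]]
ft_force: [-0.1, -0.1, -1.6]
grip_width: 0.0217
```

```bash

python3 - <<'E'
from h import *
show();snap("7",(245,170,305,230),None)
s,p,a=st();S=load("cam_side7.npz")
G=p+[0,0,.019];ly=-np.array([np.sin(a),-np.cos(a),0])
th=13.7
A=np.cos(np.radians(th))*np.array([0,0,1])+np.sin(np.radians(th))*ly
print(proj(S,[G+.018*A,G-.036*A,G-.082*A]).round(1).tolist(),"bore est",proj(S,[BORE]).round(1))
E
```

```text
t 13.10 p [ 0.5425 -0.0359  0.117 ] ang 10.53 w 0.0217 F board x,y,z [-0.14 -0.03 -1.6 ] tq [-0.03  0.08  0.01] rel bore mm x,y,z [-0.5 18.  72. ] tilt [-0.      0.0004]
side scale 10.0
[[273.3, 185.1], [272.5, 199.6], [271.8, 211.2]] bore est [[271.6 214.9]]
```

View pics/side7.png

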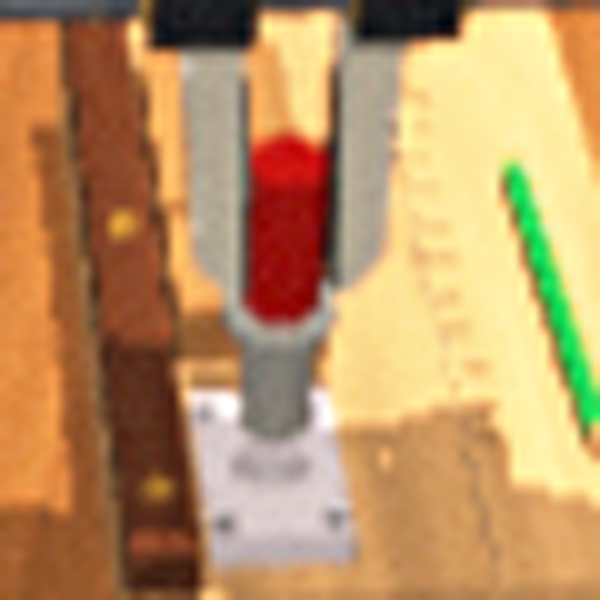

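```bash

python3 - <<'E'
from h import *
S=load("cam_side7.npz");g=S["frame"].astype(float).min(2)
S0=load("cam_side0.npz")
for y in range(206,222): print(y,g[y,262:284].astype(int).tolist())
s,p,a=st()
G=p+[0,0,.019];lx=np.array([np.cos(a),np.sin(a),0]);ly=np.array([-lx[1],lx[0],0]);th=np.radians(13.7)
A=np.cos(th)*np.array([0,0,1])+np.sin(th)*ly
for s_ in(-.082,-.072,-.062,-.05):
    print(s_,proj(S,[G+s_*A-.003*ly,G+s_*A-.003*ly+.01*lx,G+s_*A-.003*ly-.01*lx]).round(2).tolist())
t=np.linspace(0,6.28,40);print("bore cols",proj(S,BORE+.0105*(np.cos(t)[:,None]*BX+np.sin(t)[:,None]*BY)).min(0),proj(S,BORE+.0105*(np.cos(t)[:,None]*BX+np.sin(t)[:,None]*BY)).max(0))
E
```

```text
206 [60, 97, 91, 88, 96, 99, 88, 101, 110, 117, 117, 116, 111, 103, 74, 115, 146, 145, 141, 139, 140, 138]
207 [61, 109, 84, 88, 84, 85, 84, 102, 116, 112, 118, 116, 109, 99, 78, 114, 141, 142, 142, 137, 137, 146]
208 [41, 100, 88, 84, 84, 86, 81, 98, 109, 121, 117, 114, 108, 101, 119, 134, 143, 144, 141, 134, 135, 141]
209 [31, 129, 211, 207, 215, 223, 183, 116, 114, 118, 115, 117, 104, 112, 214, 221, 160, 141, 129, 139, 135, 139]
210 [24, 107, 205, 193, 230, 255, 246, 139, 108, 118, 119, 117, 108, 102, 198, 243, 174, 142, 140, 139, 128, 134]
211 [21, 77, 171, 155, 201, 244, 224, 124, 111, 111, 119, 115, 105, 100, 187, 255, 205, 152, 142, 141, 138, 140]
212 [20, 65, 170, 185, 199, 205, 195, 124, 106, 116, 118, 108, 105, 118, 201, 243, 194, 119, 113, 108, 105, 110]
213 [20, 55, 156, 200, 203, 200, 206, 179, 139, 117, 118, 114, 139, 174, 202, 202, 156, 97, 89, 81, 83, 82]
214 [23, 48, 148, 197, 197, 205, 202, 187, 171, 162, 160, 168, 181, 201, 204, 197, 169, 105, 85, 86, 88, 90]
215 [18, 38, 128, 203, 203, 202, 183, 166, 176, 178, 178, 184, 175, 183, 202, 206, 193, 118, 92, 87, 87, 11
[... 270 characters left out ...]
87, 183, 185, 188, 198, 204, 208, 201, 164, 106, 95, 86, 82]
219 [29, 24, 68, 165, 196, 202, 205, 206, 197, 200, 201, 201, 205, 206, 209, 207, 205, 171, 105, 99, 91, 88]
220 [25, 14, 51, 145, 200, 203, 202, 203, 205, 204, 204, 201, 203, 202, 206, 197, 204, 197, 119, 92, 93, 89]
221 [25, 20, 50, 146, 181, 167, 181, 202, 203, 203, 202, 206, 204, 206, 202, 172, 139, 161, 111, 99, 91, 87]
-0.082 [[271.75, 210.65], [268.17, 210.79], [275.32, 210.52]]
-0.072 [[271.88, 208.18], [268.28, 208.31], [275.47, 208.04]]
-0.062 [[272.01, 205.67], [268.39, 205.81], [275.63, 205.54]]
-0.05 [[272.18, 202.63], [268.53, 202.76], [275.82, 202.49]]
bore cols [267.89089813 212.86613262] [275.41146957 217.03355773]
```

```bash

python3 - <<'E'
from h import *
S=load("cam_side7.npz")
s,p,a=st()
G=p+[0,0,.019];lx=np.array([np.cos(a),np.sin(a),0]);ly=np.array([-lx[1],lx[0],0])
for th in (12,13.7,15):
  for e in(0,-.003):
    t=np.radians(th);A=np.cos(t)*np.array([0,0,1])+np.sin(t)*ly;v=np.cos(t)*ly-np.sin(t)*np.array([0,0,1])
    Gp=G+e*ly
    print(th,e,"low edge",proj(S,[Gp-.082*A+.01*v]).round(2),"collar low front",proj(S,[Gp-.042*A+.016*v]).round(2),"head base front",proj(S,[Gp-.036*A+.011*v]).round(2),"head top back",proj(S,[Gp+.018*A-.011*v]).round(2), "head top front",proj(S,[Gp+.018*A+.011*v]).round(2))
f=S["frame"].astype(int)
for y in range(180,206): print(y,f[y,271:274].mean(0).astype(int).tolist(),end=' ')
print(proj(S,[BORE-.0105*BY,BORE,BORE+.0105*BY]))
for y in range(210,222): print(y,f[y,270:273].min(1).mean().round(),end=' ')
f=load("cam_side0.npz")["frame"].astype(int);print()
for y in range(208,222): print(y,f[y,270:273].min(1).mean().round(),end=' ')
E
```

```text
12 0 low edge [[272.24 214.44]] collar low front [[272.96 205.6 ]] head base front [[272.88 202.7 ]] head top back [[272.87 182.23]] head top front [[273.62 187.82]]
12 -0.003 low edge [[272.14 213.84]] collar low front [[272.86 205.  ]] head base front [[272.77 202.11]] head top back [[272.76 181.68]] head top front [[273.51 187.24]]
13.7 0 low edge [[272.16 213.88]] collar low front [[272.91 205.4 ]] head base front [[272.84 202.51]] head top back [[272.89 182.28]] head top front [[273.64 188.05]]
13.7 -0.003 low edge [[272.06 213.28]] collar low front [[272.81 204.8 ]] head base front [[272.73 201.92]] head top back [[272.78 181.72]] head top front [[273.53 187.47]]
15 0 low edge [[272.1  213.44]] collar low front [[272.88 205.23]] head base front [[272.81 202.35]] head top back [[272.91 182.32]] head top front [[273.65 188.23]]
15 -0.003 low edge [[272.   212.84]] collar low front [[272.77 204.64]] head base front [[272.7  201.77]] head top back [[272.8  181.76]] head top front [[273.54 187.65]]
180 [237, 169, 93] 181 [237, 170, 90] 182 [237, 168, 90] 183 [223, 111, 57] 184 [207, 39, 26] 185 [203, 18, 17] 186 [204, 17, 13] 187 [205, 20, 17] 188 [176, 17, 14] 189 [148, 12, 9] 190 [149, 15, 15] 191 [148, 15, 12] 192 [148, 13, 13] 193 [151, 17, 12] 194 [149, 13, 11] 195 [147, 12, 5] 196 [149, 10, 13] 197 [150, 14, 11] 198 [146, 9, 6] 199 [148, 13, 7] 200 [146, 4, 4] 201 [149, 23, 22] 202 [160, 103, 97] 203 [172, 158, 145] 204 [149, 143, 133] 205 [124, 121, 113] [[271.2902639  212.87056469]
 [271.64632501 214.93614754]
 [272.00737633 217.03059572]]
210 115.0 211 114.0 212 113.0 213 125.0 214 164.0 215 177.0 216 168.0 217 168.0 218 185.0 219 199.0 220 204.0 221 203.0 
208 96.0 209 244.0 210 255.0 211 250.0 212 250.0 213 252.0 214 237.0 215 176.0 216 157.0 217 162.0 218 233.0 219 250.0 220 251.0 221 250.0
```

The pin hangs just behind the bore. In the zoom the foot is at (273,430) and the bore at (270,465). Column comparison says to shift about +1.5 mm along board x. Then I'll lower the leading edge about 1 mm into the bore.

>>> {"method": "move_arm", "body": {"commands": [[1,0.15,0,0.1,0],[1,0,0,0.2,0],[1,0,0,0.2,0],[1,0,0,0.2,0],[1,0,0,0.1,0],[1,0,0,0.1,0],[1,0,0,0.06,0],[1,0,0,0.06,0],[1,0,0,0,0],[1,0,0,0,0]]}}

```text
t: 14.4
eef_pos: [0.5438, -0.0364, 0.1068]
eef_rot: [[0.983, 0.183, 0.0], [0.183, -0.983, -0.0], [-0.0, 0.0, -1.0]]
ft_force: [-0.1, -0.4, -1.7]
grip_width: 0.0216
```

```bash

python3 - <<'E'
from h import *
show()
E
```

```text
t 14.40 p [ 0.5438 -0.0364  0.1068] ang 10.55 w 0.0216 F board x,y,z [-0.2  -0.33 -1.74] tq [-0.05  0.11 -0.01] rel bore mm x,y,z [ 0.7 17.2 61.8] tilt [ 0. -0.]
```

>>> {"method": "move_arm", "body": {"commands": [[1,0,0,0.04,0],[1,0,0,0.03,0],[1,0,0,0.03,0],[1,0,0,0,0],[1,0,0,0,0],[1,0,-0.05,0,0],[1,0,-0.05,0,0],[1,0,-0.05,0,0],[1,0,0,0,0],[1,0,0,0,0]]}}

```text
t: 15.65
eef_pos: [0.5436, -0.0349, 0.1057]
eef_rot: [[0.983, 0.183, 0.0], [0.183, -0.983, -0.0], [0.0, 0.0, -1.0]]
ft_force: [-0.4, -0.2, -1.0]
grip_width: 0.0216
```

```bash

python3 - <<'E'
from h import *
show();snap("8",(245,170,305,230),None)
E
```

```text
t 15.65 p [ 0.5436 -0.0349  0.1057] ang 10.55 w 0.0216 F board x,y,z [-0.48 -0.16 -0.95] tq [-0.13 -0.01  0.03] rel bore mm x,y,z [ 0.8 18.7 60.7] tilt [ 0.0001 -0.    ]
side scale 10.0
```

View pics/side8.png

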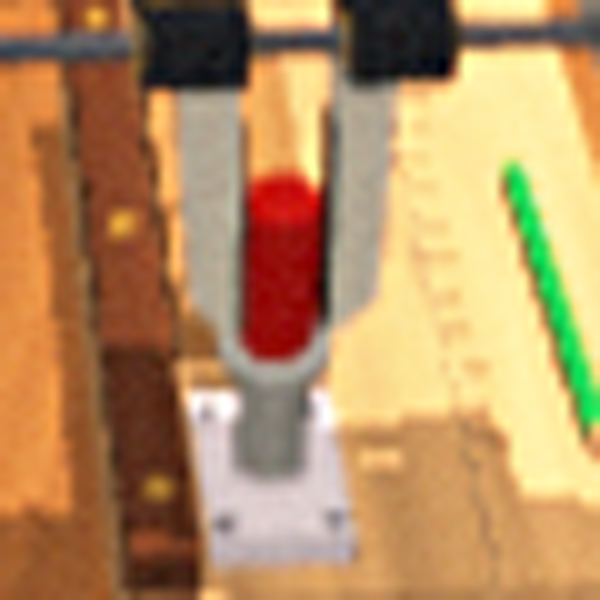

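>>> {"method": "move_arm", "body": {"commands": [[1,0,-0.05,0,0],[1,0,-0.05,0,0],[1,0,-0.05,0,0],[1,0,0,0,0],[1,0,0,0,0],[1,0,0,0,0],[1,0,0,0,0],[1,0,0,0,0],[1,0,0,0,0],[1,0,0,0,0]]}}

```text
t: 16.95
eef_pos: [0.5432, -0.0335, 0.1057]
eef_rot: [[0.983, 0.183, -0.0], [0.183, -0.983, -0.0], [-0.0, 0.0, -1.0]]
ft_force: [0.2, 0.2, -1.0]
grip_width: 0.0218
```

```bash

python3 - <<'E'
from h import *
show()
E
```

```text
t 16.95 p [ 0.5432 -0.0335  0.1057] ang 10.54 w 0.0218 F board x,y,z [ 0.21  0.16 -1.04] tq [-0.07  0.05  0.02] rel bore mm x,y,z [ 0.7 20.2 60.7] tilt [-0.0001 -0.0001]
```

>>> {"method": "move_arm", "body": {"commands": [[1,0,-0.05,0,0],[1,0,-0.05,0,0],[1,0,-0.05,0,0],[1,0,-0.05,0,0],[1,0,0,0,0],[1,0,0,0,0],[1,0,0,0,0],[1,0,0,0,0],[1,0,0,0,0],[1,0,0,0,0]]}}

```text
t: 18.2
eef_pos: [0.5429, -0.0316, 0.1058]
eef_rot: [[0.983, 0.183, -0.0], [0.183, -0.983, -0.0], [-0.0, 0.0, -1.0]]
ft_force: [-0.1, -0.0, -2.1]
grip_width: 0.022
```

```bash

python3 - <<'E'
from h import *
show();snap("9",(245,170,305,230),None)
E
```

```text
t 18.20 p [ 0.5429 -0.0316  0.1058] ang 10.54 w 0.0220 F board x,y,z [-0.07 -0.03 -2.11] tq [0.03 0.05 0.01] rel bore mm x,y,z [ 0.7 22.2 60.8] tilt [-0.     -0.0001]
side scale 10.0
```

View pics/side9.png

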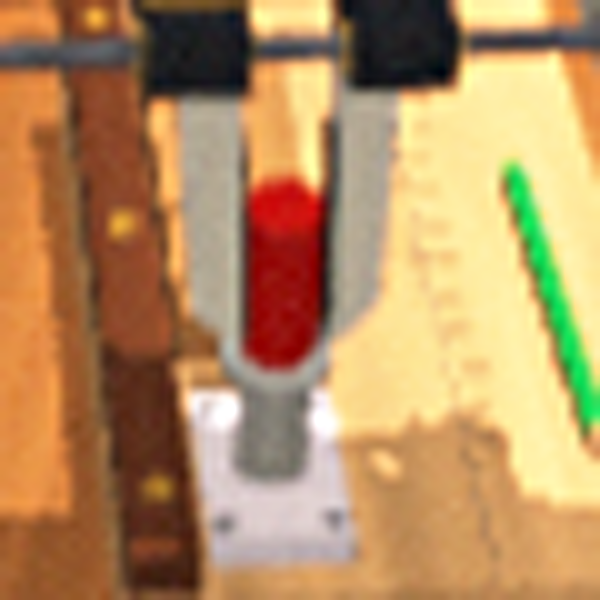

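>>> {"method": "move_arm", "body": {"commands": [[1,0,-0.05,0,0],[1,0,-0.05,0,0],[1,0,-0.05,0,0],[1,0,-0.05,0,0],[1,0,-0.05,0,0],[1,0,0,0,0],[1,0,0,0,0],[1,0,0,0,0],[1,0,0,0,0],[1,0,0,0,0]]}}

```text
t: 19.5
eef_pos: [0.5425, -0.0292, 0.1058]
eef_rot: [[0.983, 0.183, 0.0], [0.183, -0.983, -0.0], [0.0, 0.0, -1.0]]
ft_force: [0.0, -0.7, -1.1]
grip_width: 0.0219
```

```bash

python3 - <<'E'
from h import *
show();snap("10",(245,170,305,230),None)
E
```

```text
t 19.50 p [ 0.5425 -0.0292  0.1058] ang 10.54 w 0.0219 F board x,y,z [-0.11 -0.66 -1.11] tq [-0.2  -0.01 -0.04] rel bore mm x,y,z [ 0.8 24.6 60.8] tilt [ 0.0001 -0.0001]
side scale 10.0
```

View pics/side10.png

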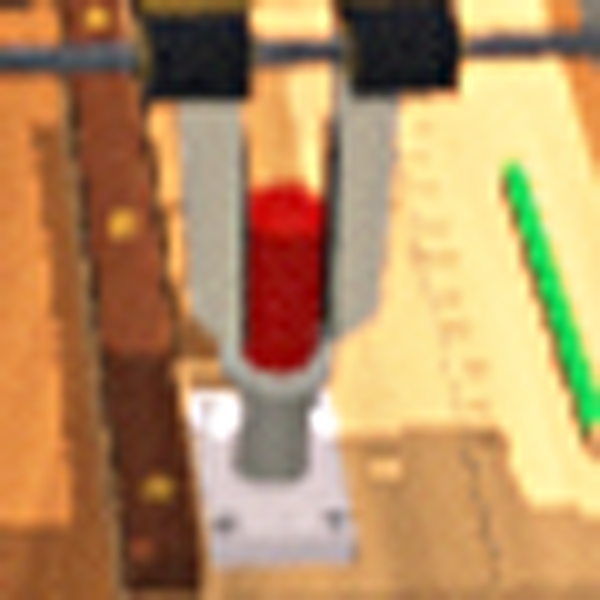

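There is now a light side contact (torque −0.2 N m, Fy −0.7 N), and the visible bottom of the shank stays at the rim row (480 in the zoom). So the foot's lower edge is inside the bore, against its +y wall. I'll slide further along the leaning axis.

>>> {"method": "move_arm", "body": {"commands": [[1,0,0.02,0.05,0],[1,0,0.01,0.05,0],[1,0,0.02,0.05,0],[1,0,0,0,0],[1,0,0,0,0],[1,0,0,0,0],[1,0,0,0,0],[1,0,0,0,0],[1,0,0,0,0],[1,0,0,0,0]]}}

```text
t: 20.8
eef_pos: [0.5426, -0.0296, 0.1042]
eef_rot: [[0.983, 0.183, 0.0], [0.183, -0.983, -0.0], [0.0, 0.0, -1.0]]
ft_force: [0.6, -0.2, -1.4]
grip_width: 0.0217
```

```bash

python3 - <<'E'
from h import *
show()
E
```

```text
t 20.80 p [ 0.5426 -0.0296  0.1042] ang 10.54 w 0.0217 F board x,y,z [ 0.56 -0.35 -1.38] tq [-0.13 -0.04  0.01] rel bore mm x,y,z [ 0.8 24.2 59.2] tilt [ 0. -0.]
```

>>> {"method": "move_arm", "body": {"commands": [[1,0,0.01,0.05,0],[1,0,0.02,0.06,0],[1,0,0.02,0.06,0],[1,0,0,0,0],[1,0,0,0,0],[1,0,0,0,0],[1,0,0,0,0],[1,0,0,0,0],[1,0,0,0,0],[1,0,0,0,0]]}}

```text
t: 22.05
eef_pos: [0.5426, -0.0301, 0.1025]
eef_rot: [[0.983, 0.183, -0.0], [0.183, -0.983, -0.0], [-0.0, 0.0, -1.0]]
ft_force: [-0.1, -0.5, -2.5]
grip_width: 0.0215
```

```bash

python3 - <<'E'
from h import *
show()
snap("11",(245,170,305,230),None)
E
```

```text
t 22.05 p [ 0.5426 -0.0301  0.1025] ang 10.54 w 0.0215 F board x,y,z [-0.17 -0.5  -2.48] tq [-0.15 -0.03  0.02] rel bore mm x,y,z [ 0.7 23.7 57.5] tilt [-0.0001 -0.    ]
side scale 10.0
```

View pics/side11.png

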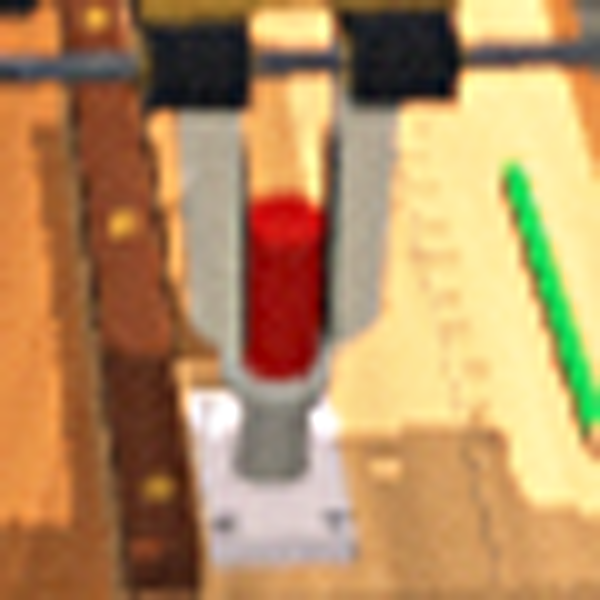

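The leaning pin is sliding in with no resistance: the collar is lower, now at (285,385) in the zoom, and the rim row is unchanged. Now I'll straighten gently while easing down.

>>> {"method": "move_arm", "body": {"commands": [[1,0,0.09,0.01,0],[1,0,0.09,0.01,0],[1,0,0.09,0.01,0],[1,0,0.09,0.01,0],[1,0,0.09,0.01,0],[1,0,0.09,0,0],[1,0,0,0,0],[1,0,0,0,0],[1,0,0,0,0],[1,0,0,0,0]]}}

```text
t: 23.35
eef_pos: [0.5438, -0.0353, 0.1021]
eef_rot: [[0.983, 0.183, 0.0], [0.183, -0.983, 0.0], [0.0, -0.0, -1.0]]
ft_force: [0.4, 3.1, 0.8]
grip_width: 0.0216
```

```bash

python3 - <<'E'
from h import *
show()
snap("12",(245,170,305,230),None)
E
```

```text
t 23.35 p [ 0.5438 -0.0353  0.1021] ang 10.55 w 0.0216 F board x,y,z [0.96 2.93 0.78] tq [ 0.71 -0.01  0.03] rel bore mm x,y,z [ 0.9 18.4 57.1] tilt [0.0003 0.0001]
side scale 10.0
```

View pics/side12.png

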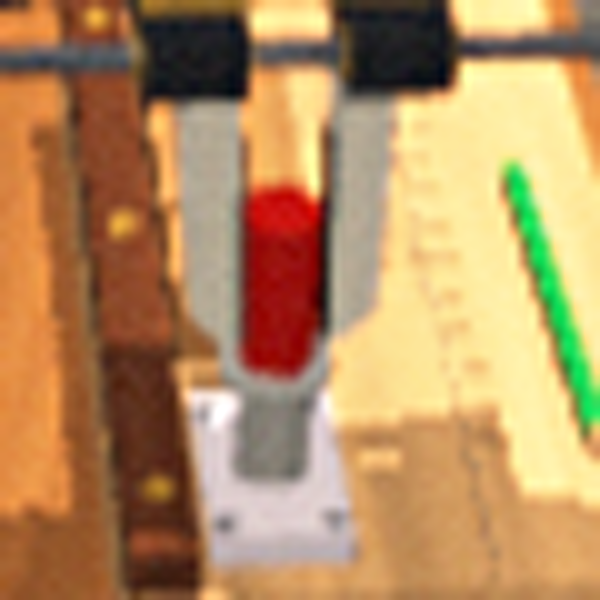

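>>> {"method": "move_arm", "body": {"commands": [[1,0,0.09,0,0],[1,0,0.09,0.01,0],[1,0,0.09,0.01,0],[1,0,0.09,0.01,0],[1,0,0.09,0.02,0],[1,0,0.09,0.02,0],[1,0,0.09,0.02,0],[1,0,0.07,0.01,0],[1,0,0,0,0],[1,0,0,0,0]]}}

```text
t: 24.65
eef_pos: [0.545, -0.0424, 0.101]
eef_rot: [[0.983, 0.183, 0.0], [0.183, -0.983, -0.0], [0.0, 0.0, -1.0]]
ft_force: [1.0, 3.4, 0.5]
grip_width: 0.0215
```

```bash

python3 - <<'E'
from h import *
show()
snap("13",(245,170,305,230),None)
E
```

```text
t 24.65 p [ 0.545  -0.0424  0.101 ] ang 10.54 w 0.0215 F board x,y,z [1.66 3.17 0.48] tq [ 0.58 -0.18  0.02] rel bore mm x,y,z [ 0.7 11.2 56. ] tilt [ 0.0001 -0.0002]
side scale 10.0
```

View pics/side13.png

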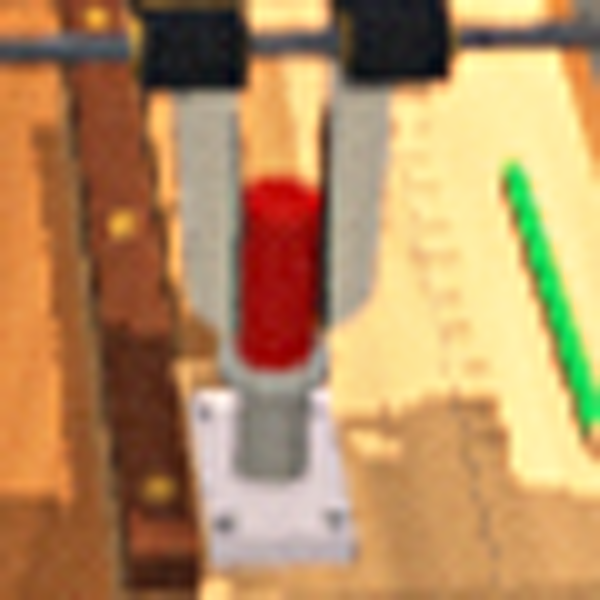

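>>> {"method": "move_arm", "body": {"commands": [[1,0.02,0.08,0.01,0],[1,0.01,0.08,0.02,0],[1,0,0.08,0.02,0],[1,0,0.07,0.02,0],[1,0,0.07,0.02,0],[1,0,0.06,0.03,0],[1,0,0.06,0.03,0],[1,0,0,0,0],[1,0,0,0,0],[1,0,0,0,0]]}}

```text
t: 25.95
eef_pos: [0.546, -0.0472, 0.0995]
eef_rot: [[0.983, 0.183, -0.0], [0.183, -0.983, -0.0], [-0.0, 0.0, -1.0]]
ft_force: [0.6, 2.3, -0.1]
grip_width: 0.0215
```

```bash

python3 - <<'E'
from h import *
show()
snap("14",(245,170,305,230),None)
S=load("cam_side14.npz");f=S["frame"].astype(int)
s,p,a=st();G=p+[0,0,.019];ly=np.array([-np.sin(a),np.cos(a),0])
for y in range(184,208): print(y,f[y,272:275].mean(0).astype(int)[:2].tolist(),end=' ')
for th in(-3,0,3,6,9):
    t=np.radians(th);A=np.cos(t)*np.array([0,0,1])+np.sin(t)*ly;v=np.cos(t)*ly-np.sin(t)*np.array([0,0,1])
    q=proj(S,[G+.018*A-.011*v,G+.018*A+.011*v,G-.036*A+.011*v]);print(th,q[:,1].round(2), (q[2]-q[0])[1].round(2),(q[2]-q[1])[1].round(2))
E
```

```text
t 25.95 p [ 0.546  -0.0472  0.0995] ang 10.54 w 0.0215 F board x,y,z [ 1.05  2.15 -0.12] tq [ 0.61 -0.01  0.02] rel bore mm x,y,z [ 0.9  6.2 54.5] tilt [-0.0002 -0.0002]
side scale 10.0
184 [238, 175] 185 [241, 177] 186 [241, 167] 187 [219, 96] 188 [192, 19] 189 [196, 19] 190 [196, 16] 191 [176, 20] 192 [153, 10] 193 [157, 15] 194 [157, 12] 195 [161, 16] 196 [157, 14] 197 [156, 13] 198 [158, 14] 199 [155, 13] 200 [156, 10] 201 [157, 17] 202 [156, 17] 203 [155, 15] 204 [152, 3] 205 [152, 13] 206 [158, 41] 207 [164, 134] -3 [185.67 189.42 207.11] 21.44 17.69
0 [185.65 189.78 206.94] 21.29 17.16
3 [185.65 190.15 206.72] 21.07 16.57
6 [185.67 190.53 206.48] 20.81 15.94
9 [185.71 190.92 206.19] 20.48 15.27
```

View pics/side14.png

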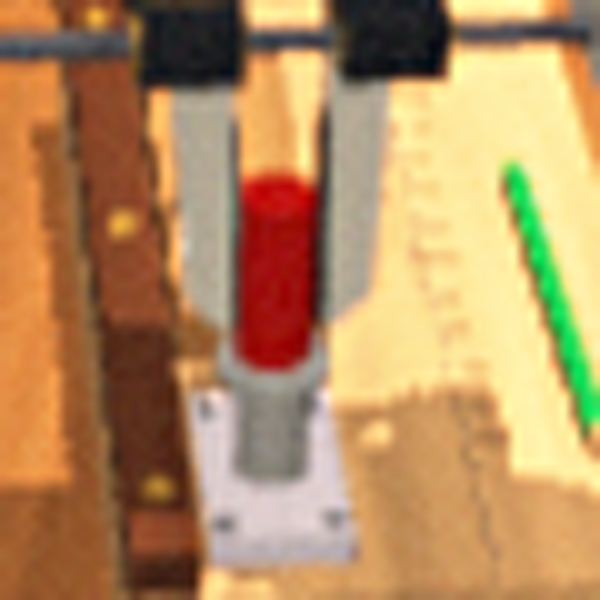

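```bash

python3 - <<'E'
from h import *
def prof(f,c0,c1,y0,y1):
    return f[y0:y1,c0:c1].astype(float).mean(1)
def cr(v,y0,lev,rise):
    for i in range(len(v)-1):
        if (v[i]-lev)*(v[i+1]-lev)<=0 and (v[i+1]>v[i])==rise: return y0+i+(lev-v[i])/(v[i+1]-v[i])
def meas(tag,col,y0,y1):
    f=load(f"cam_side{tag}.npz")["frame"];p=prof(f,col-1,col+2,y0,y1);g=p[:,1];r=p[:,0]
    t=cr(g,y0,70,False);k=int(t-y0)+3
    b=cr(g[k:],y0+k,80,True)
    rr=r[k:int(b-y0)];lev=(rr[0]+np.median(rr[-8:]))/2
    fr=cr(rr,y0+k,lev,False)
    return t,fr,b,b-t,(b-fr) if fr else None
def pred(tag,p,a,th):
    S=load(f"cam_side{tag}.npz");G=np.array(p)+[0,0,.019];ly=np.array([-np.sin(a),np.cos(a),0]);t=np.radians(th)
    A=np.cos(t)*np.array([0,0,1])+np.sin(t)*ly;v=np.cos(t)*ly-np.sin(t)*np.array([0,0,1])
    q=proj(S,[G+.018*A-.011*v,G+.018*A+.011*v,G-.036*A+.011*v])[:,1];return q,q[2]-q[0],q[2]-q[1]
a=np.radians(10.7)
for tag,col,y0,y1,p in(("3",264,240,285,[.5376,.2293,.1028]),("4",265,245,285,[.5347,.2465,.103]),("7",273,178,210,[.5425,-.0359,.117]),("10",273,178,215,[.5425,-.0292,.1058]),("11",273,178,215,[.5426,-.0301,.1025]),("12",272,178,215,[.5438,-.0353,.1021]),("13",272,178,215,[.545,-.0424,.101]),("14",272,178,215,[.546,-.0472,.0995])):
    m=meas(tag,col,y0,y1);print(tag,[None if v is None else round(float(v),2) for v in m],end=' | ')
    for th in(0,5,10,15): 
        q,A,B=pred(tag,p,a,th);print(th,A.round(2),B.round(2),end='; ')
    print()
E
```

```text
3 [249.14, 254.75, 273.1, 23.96, 18.35] | 0 25.57 19.28; 5 24.78 17.8; 10 23.81 16.18; 15 22.66 14.45; 
4 [253.59, 260.6, 275.96, 22.37, 15.35] | 0 25.88 19.4; 5 25.06 17.88; 10 24.05 16.22; 15 22.86 14.44; 
7 [183.36, 188.14, 201.72, 18.36, 13.58] | 0 21.64 17.5; 5 21.26 16.5; 10 20.72 15.37; 15 20.03 14.13; 
10 [188.21, 193.05, 206.62, 18.41, 13.57] | 0 21.6 17.39; 5 21.21 16.37; 10 20.65 15.23; 15 19.94 13.97; 
11 [189.23, 193.98, 207.37, 18.14, 13.39] | 0 21.55 17.33; 5 21.15 16.31; 10 20.6 15.17; 15 19.88 13.91; 
12 [188.45, 192.89, 206.94, 18.49, 14.06] | 0 21.48 17.29; 5 21.08 16.27; 10 20.53 15.14; 15 19.82 13.89; 
13 [187.51, 191.58, 206.48, 18.97, 14.9] | 0 21.37 17.22; 5 20.98 16.21; 10 20.43 15.08; 15 19.74 13.85; 
14 [187.26, 191.01, 206.51, 19.25, 15.5] | 0 21.29 17.16; 5 20.9 16.16; 10 20.36 15.04; 15 19.67 13.81;
```

>>> {"method": "move_arm", "body": {"commands": [[1,0.02,0.05,0.02,0],[1,0,0.05,0.03,0],[1,0,0.05,0.03,0],[1,0,0.05,0.04,0],[1,0,0.05,0.04,0],[1,0,0.05,0.04,0],[1,0,0,0.04,0],[1,0,0,0,0],[1,0,0,0,0],[1,0,0,0,0]]}}

```text
t: 27.25
eef_pos: [0.5468, -0.0501, 0.097]
eef_rot: [[0.983, 0.183, -0.0], [0.183, -0.983, -0.0], [-0.0, 0.0, -1.0]]
ft_force: [-0.0, 2.6, -0.2]
grip_width: 0.0216
```

```bash

python3 - <<'E'
from h import *
show()
snap("15",(245,170,305,230),None)
E
```

```text
t 27.25 p [ 0.5468 -0.0501  0.097 ] ang 10.54 w 0.0216 F board x,y,z [ 0.43  2.53 -0.24] tq [ 0.59  0.19 -0.04] rel bore mm x,y,z [ 1.1  3.2 52. ] tilt [-0.0003 -0.0002]
side scale 10.0
```

View pics/side15.png

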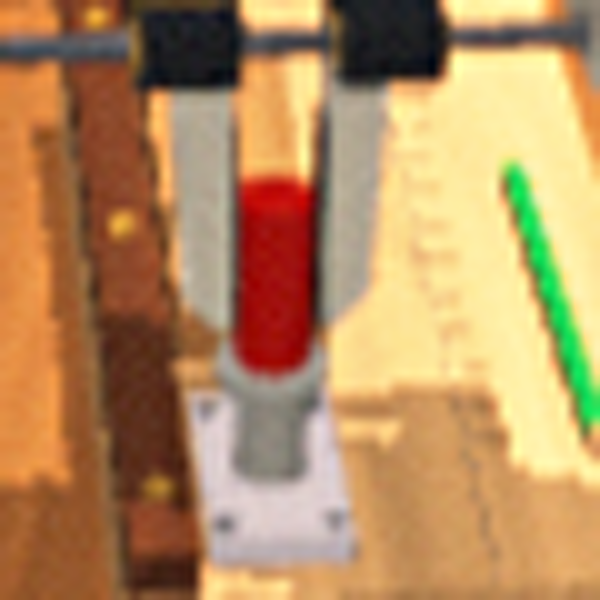

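>>> {"method": "move_arm", "body": {"commands": [[1,0,0.02,0.05,0],[1,0,0.02,0.07,0],[1,0,0.02,0.08,0],[1,0,0.02,0.08,0],[1,0,0.02,0.08,0],[1,0,0,0.08,0],[1,0,0,0.08,0],[1,0,0,0.08,0],[1,0,0,0,0],[1,0,0,0,0]], "squeeze": 7}}

```text
t: 28.55
eef_pos: [0.547, -0.0511, 0.091]
eef_rot: [[0.983, 0.183, -0.0], [0.183, -0.983, -0.0], [-0.0, 0.0, -1.0]]
ft_force: [-0.6, 0.9, -2.0]
grip_width: 0.022
```

```bash

python3 - <<'E'
from h import *
show()
snap("16",(245,170,305,230),None)
E
```

```text
t 28.55 p [ 0.547  -0.0511  0.091 ] ang 10.54 w 0.0220 F board x,y,z [-0.37  1.01 -2.03] tq [ 0.34  0.06 -0.03] rel bore mm x,y,z [ 1.1  2.3 46. ] tilt [-0.0002 -0.0001]
side scale 10.0
```

View pics/side16.png

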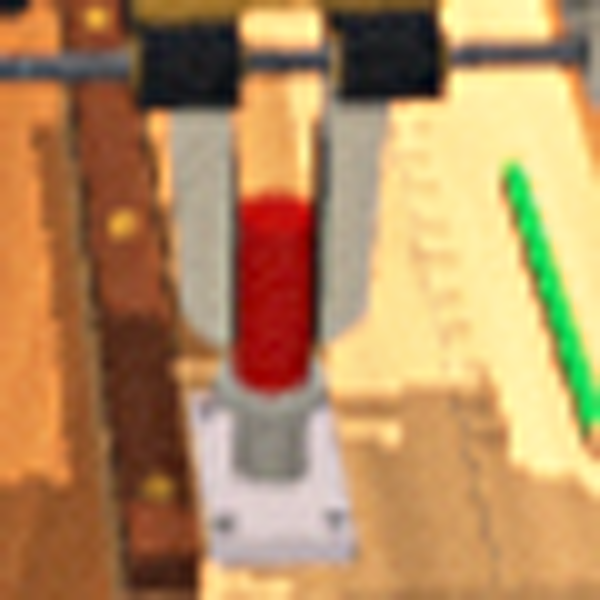

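>>> {"method": "move_arm", "body": {"commands": [[1,0,0.02,0.1,0],[1,0,0.02,0.1,0],[1,0,0.02,0.12,0],[1,0,0,0.13,0],[1,0,0,0.13,0],[1,0,0,0.13,0],[1,0,0,0.13,0],[1,0,0,0.13,0],[1,0,0,0.13,0],[1,0,0,0,0]]}}

```text
t: 29.85
eef_pos: [0.5471, -0.0516, 0.0799]
eef_rot: [[0.983, 0.183, -0.0], [0.183, -0.983, -0.0], [-0.0, 0.0, -1.0]]
ft_force: [0.3, 2.1, -2.3]
grip_width: 0.0218
```

```bash

python3 - <<'E'
from h import *
show()
E
```

```text
t 29.85 p [ 0.5471 -0.0516  0.0799] ang 10.55 w 0.0218 F board x,y,z [ 0.69  2.01 -2.33] tq [ 0.31  0.03 -0.06] rel bore mm x,y,z [ 1.1  1.7 34.9] tilt [-0.0002 -0.0001]
```

>>> {"method": "move_arm", "body": {"commands": [[1,0,-0.03,0.1,0],[1,0,-0.02,0.12,0],[1,0,0,0.13,0],[1,0,0,0.13,0],[1,0,0,0.13,0],[1,0,0,0.13,0],[1,0,0,0.1,0],[1,0,0,0.06,0],[1,0,0,0,0],[1,0,0,0,0]]}}

```text
t: 31.1
eef_pos: [0.5471, -0.0512, 0.0712]
eef_rot: [[0.983, 0.183, 0.0], [0.183, -0.983, -0.0], [-0.0, 0.0, -1.0]]
ft_force: [0.3, 0.0, -1.2]
grip_width: 0.0221
```

```bash

python3 - <<'E'
from h import *
show()
snap("17",(245,170,305,230),None)
E
```

```text
t 31.10 p [ 0.5471 -0.0512  0.0712] ang 10.54 w 0.0221 F board x,y,z [ 0.32 -0.05 -1.22] tq [-0.01  0.03  0.01] rel bore mm x,y,z [ 1.2  2.1 26.2] tilt [ 0.     -0.0002]
side scale 10.0
```

View pics/side17.png

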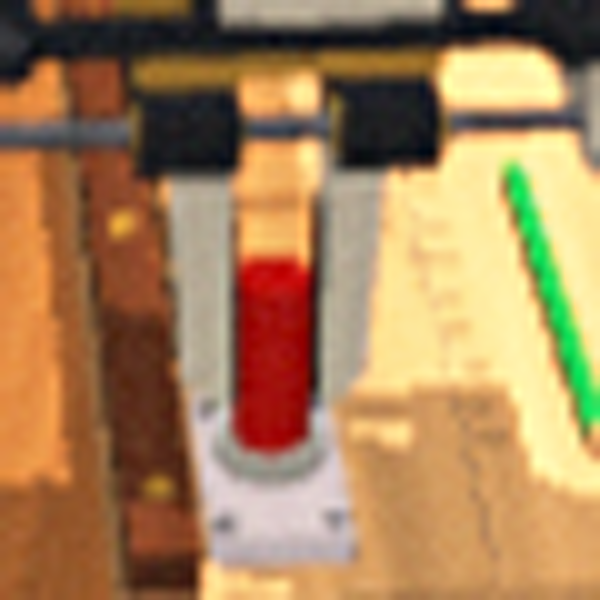

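>>> {"method": "move_arm", "body": {"commands": [[1,0,0,0.05,0],[1,0,0,0.05,0],[1,0,0,0.05,0],[1,0,0,0.05,0],[1,0,0,0.04,0],[1,0,0,0.04,0],[1,0,0,0.04,0],[1,0,0,0.03,0],[1,0,0,0,0],[1,0,0,0,0]]}}

```text
t: 32.4
eef_pos: [0.5471, -0.0512, 0.0681]
eef_rot: [[0.983, 0.183, 0.0], [0.183, -0.983, -0.0], [0.0, 0.0, -1.0]]
ft_force: [-1.8, -0.7, 4.8]
grip_width: 0.0219
```

```bash

python3 - <<'E'
from h import *
show()
snap("18",(245,170,305,230),None)
E
```

```text
t 32.40 p [ 0.5471 -0.0512  0.0681] ang 10.54 w 0.0219 F board x,y,z [-1.92 -0.39  4.77] tq [-0.05  0.46  0.04] rel bore mm x,y,z [ 1.2  2.1 23.1] tilt [ 0.0003 -0.0001]
side scale 10.0
```

View pics/side18.png

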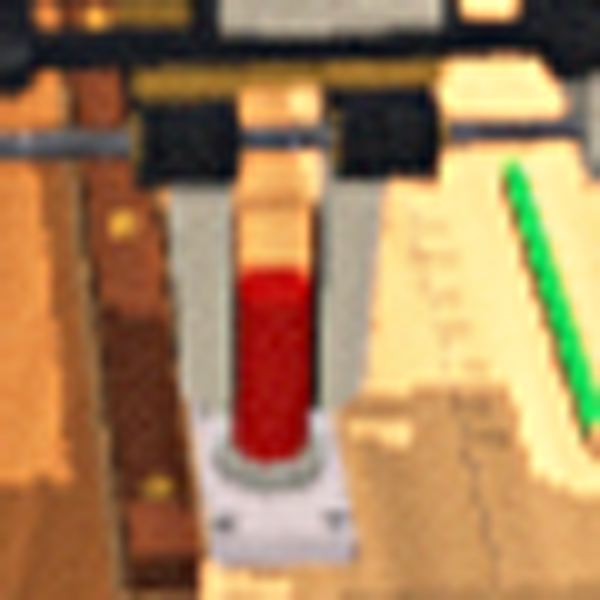

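Contact came at exactly the expected height, with TCP 63.1 mm above the foot's home level and Fz +4.8 N. The collar looks flush on the plate at (270,465). Releasing and rising.

>>> {"method": "move_arm", "body": {"commands": [[0,0,0,-0.02,0],[0,0,0,0,0],[0,0,0,0,0],[0,0,0,0,0],[0,0,0,-0.4,0],[0,0,0,-1.0,0],[0,0,0,-1.5,0],[0,0,0,-1.5,0],[0,0,0,-1.5,0],[0,0,0,-0.8,0]]}}

```text
t: 33.7
eef_pos: [0.5476, -0.0512, 0.1364]
eef_rot: [[0.983, 0.183, 0.002], [0.183, -0.983, -0.0], [0.002, 0.0, -1.0]]
ft_force: [-0.2, -0.5, 0.3]
grip_width: 0.0465
```

```bash

python3 - <<'E'
from h import *
show()
snap("19",(240,150,310,230),(200,150,340,240))
S=load("cam_side19.npz")
pin=BORE+.0012*BX+.0005*BY
for th in(0,):
  t=np.linspace(0,6.28,60);c=np.cos(t)[:,None]*BX+np.sin(t)[:,None]*BY
  for z,r in((.006,.016),(.0,.016),(.06,.011),(.006,.011)):
    q=proj(S,pin+[0,0,z]+r*c);print(z,r,q.min(0).round(1),q.max(0).round(1))
E
```

```text
t 33.70 p [ 0.5476 -0.0512  0.1364] ang 10.55 w 0.0465 F board x,y,z [-0.31 -0.41  0.27] tq [-0.1   0.07 -0.02] rel bore mm x,y,z [ 1.7  2.1 91.4] tilt [ 0.0019 -0.0001]
side scale 7.5
top scale 5.714
0.006 0.016 [265.5 210.1] [277.  216.5]
0.0 0.016 [265.5 211.9] [277.  218.3]
0.06 0.011 [267.5 194.6] [275.6 198.8]
0.006 0.011 [267.3 211.1] [275.2 215.4]
```

View pics/side19.png

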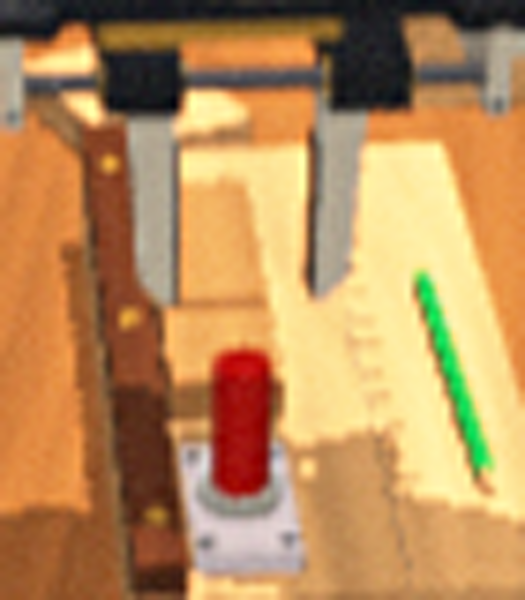

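View pics/top19.png

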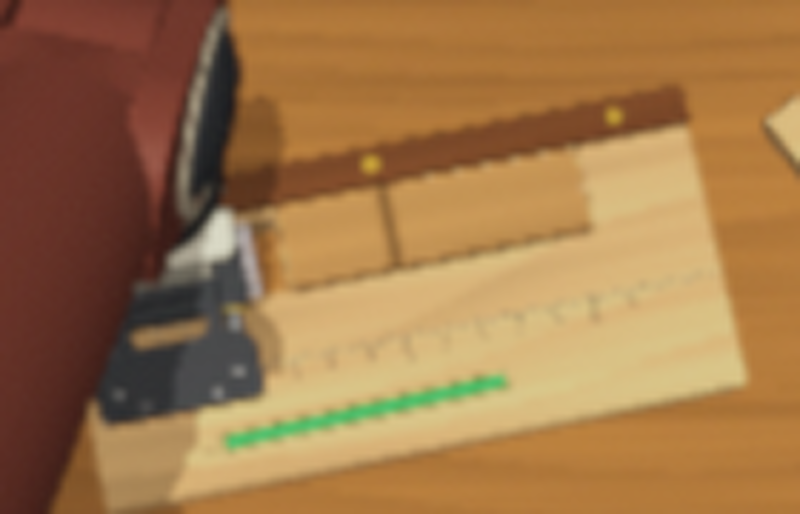

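```bash

python3 - <<'E'
from h import *
T=load("cam_top19.npz");k=5.714
z=np.array([[578,150],[591,230],[445,258],[300,288]])
px=(z+.5)/k-.5+[200,150]
for q,zz in zip(px,(.065,.065,.065,.065)):
    for h in(.065,.045):
        w=onz(T,[q],h)[0]-BORE;print(q.round(1),h,"rel",(w@BX*1e3).round(1),(w@BY*1e3).round(1))
g=T["frame"].astype(int)
for y in(180,183,186): print(y,g[y,294:310].mean(1).astype(int).tolist())
s,p,a=st()
tgt=BORE+.001*BX-.234*BY+[0,0,.085]
for r in rows(p,a,tgt,a,8,8,1): print([float(v) for v in r])
E
```

```text
[300.7 175.8] 0.065 rel 19.8 -213.2
[300.7 175.8] 0.045 rel 23.5 -216.3
[303.  189.8] 0.065 rel -22.9 -210.4
[303.  189.8] 0.045 rel -20.0 -213.5
[277.5 194.7] 0.065 rel -22.1 -133.2
[277.5 194.7] 0.045 rel -19.2 -134.8
[252.1 200. ] 0.065 rel -22.4 -56.6
[252.1 200. ] 0.045 rel -19.5 -56.8
180 [143, 143, 143, 143, 142, 142, 143, 146, 157, 165, 167, 169, 170, 171, 171, 173]
183 [144, 144, 144, 144, 144, 145, 146, 152, 161, 170, 176, 177, 176, 177, 176, 177]
186 [144, 145, 145, 144, 144, 143, 143, 143, 149, 166, 177, 179, 179, 179, 178, 179]
[1.0, -0.0, 2.95, 0.08, -0.0]
[1.0, -0.0, 2.95, 0.08, -0.0]
[1.0, -0.0, 2.95, 0.08, -0.0]
[1.0, -0.0, 2.95, 0.08, -0.0]
[1.0, -0.0, 2.95, 0.08, -0.0]
[1.0, -0.0, 2.95, 0.08, -0.0]
[1.0, -0.0, 2.95, 0.08, -0.0]
[1.0, -0.0, 2.95, 0.08, -0.0]
```

The pin stands upright with its collar on the plate; the collar's lower edge is at row 218.2, against 218.3 predicted for home. The batten's push end is at about (302,183) in the top view. Moving there with the fingers shut.

>>> {"method": "move_arm", "body": {"commands": [[0,-0.02,2.5,0,0],[0,-0.02,3.4,0,0],[1,-0.02,3.4,0,0],[1,-0.02,3.4,0,0],[1,-0.02,3.4,0,0],[1,0,3.4,0.6,0],[1,0,2.5,1.0,0],[1,0,1.6,1.0,0],[1,0,0,0.8,0],[1,0,0,0,0]], "squeeze": 20}}

```text
t: 35.05
eef_pos: [0.5889, -0.2812, 0.0997]
eef_rot: [[0.983, 0.185, -0.002], [0.185, -0.983, 0.002], [-0.002, -0.003, -1.0]]
ft_force: [0.5, -0.2, -0.2]
grip_width: 0.0005
```

```bash

python3 - <<'E'
from h import *
show()
snap("20",(220,140,320,230),(200,150,340,240))
E
```

```text
t 35.05 p [ 0.5889 -0.2812  0.0997] ang 10.64 w 0.0005 F board x,y,z [ 0.41 -0.3  -0.18] tq [-0.    0.03 -0.03] rel bore mm x,y,z [  -0.5 -231.6   54.7] tilt [-0.0022  0.0025]
side scale 6.667
top scale 5.714
```

View pics/side20.png

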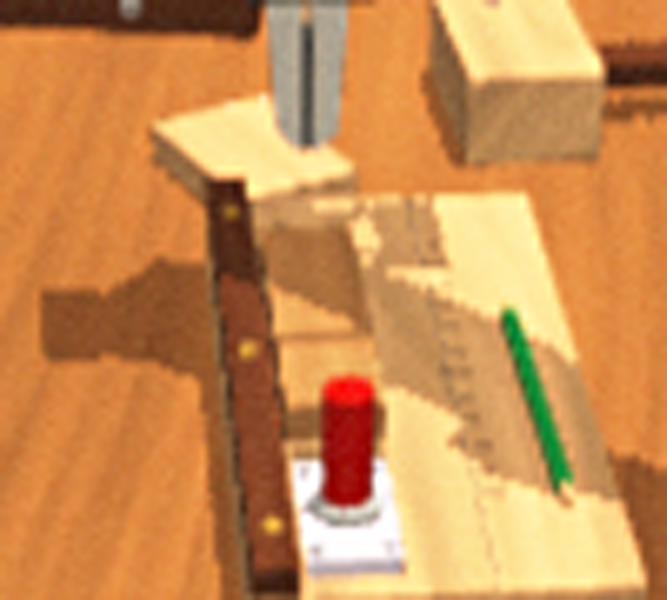

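View pics/top20.png

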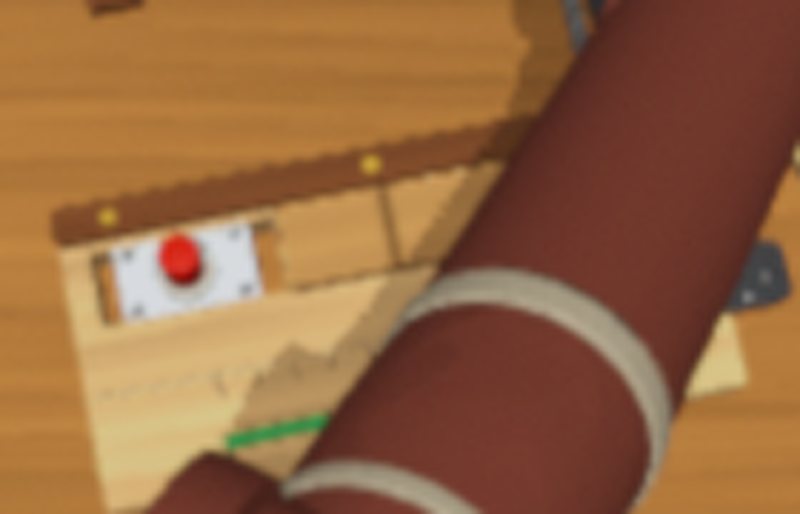

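>>> {"method": "move_arm", "body": {"commands": [[1,0,0,0.6,0],[1,0,0,1.0,0],[1,0,0,1.0,0],[1,0,0,0.8,0],[1,0,0,0.6,0],[1,0,0,0.4,0],[1,0,0,0.2,0],[1,0,0,0,0],[1,0,0,0,0],[1,0,0,0,0]]}}

```text
t: 36.4
eef_pos: [0.5894, -0.2834, 0.0551]
eef_rot: [[0.983, 0.183, 0.0], [0.183, -0.983, -0.0], [0.0, 0.0, -1.0]]
ft_force: [0.2, 0.2, -0.1]
grip_width: 0.0003
```

```bash

python3 - <<'E'
from h import *
show()
snap("21",(220,140,320,230),None)
E
```

```text
t 36.40 p [ 0.5894 -0.2834  0.0551] ang 10.54 w 0.0003 F board x,y,z [ 0.24  0.2  -0.15] tq [-0.02  0.05 -0.01] rel bore mm x,y,z [  -0.3 -233.9   10.1] tilt [ 0.0004 -0.0002]
side scale 6.667
```

View pics/side21.png

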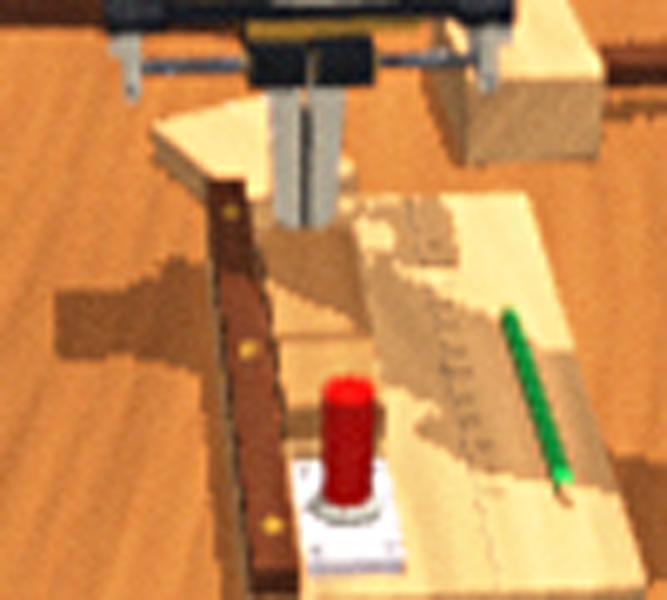

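>>> {"method": "move_arm", "body": {"commands": [[1,0,0,0.3,0],[1,0,-0.3,0,0],[1,0,-0.4,0,0],[1,0,-0.4,0,0],[1,0,-0.4,0,0],[1,0,-0.4,0,0],[1,0,-0.4,0,0],[1,0,-0.4,0,0],[1,0,-0.4,0,0],[1,0,-0.2,0,0]]}}

```text
t: 37.7
eef_pos: [0.5832, -0.2506, 0.0519]
eef_rot: [[0.983, 0.183, 0.0], [0.183, -0.983, 0.0], [0.0, -0.0, -1.0]]
ft_force: [-0.2, 0.3, -0.3]
grip_width: 0.0004
```

```bash

python3 - <<'E'
from h import *
show()
snap("22",(220,140,320,230),None)
E
```

```text
t 37.70 p [ 0.5832 -0.2506  0.0519] ang 10.56 w 0.0004 F board x,y,z [-0.11  0.28 -0.34] tq [-0.18  0.03  0.04] rel bore mm x,y,z [  -0.3 -200.5    6.9] tilt [0. 0.]
side scale 6.667
```

View pics/side22.png

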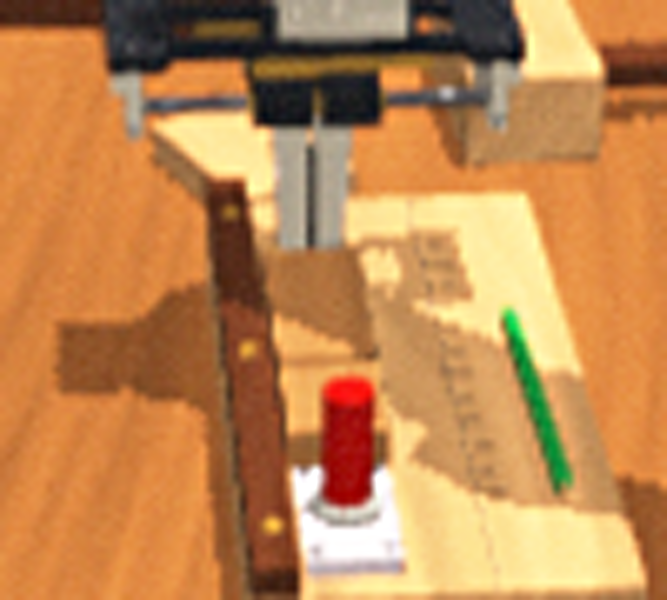

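The batten is moving: its mark went from row 338 to row 355 in the zoom, and the finger is square behind it. Continuing, slower near the pin.

>>> {"method": "move_arm", "body": {"commands": [[1,0,-0.25,0,0],[1,0,-0.25,0,0],[1,0,-0.25,0,0],[1,0,-0.25,0,0],[1,0,-0.15,0,0],[1,0,-0.1,0,0],[1,0,-0.1,0,0],[1,0,-0.1,0,0],[1,0,0,0,0],[1,0,0,0,0]]}}

```text
t: 39.0
eef_pos: [0.5806, -0.2365, 0.0519]
eef_rot: [[0.983, 0.183, -0.0], [0.183, -0.983, 0.0], [-0.0, -0.0, -1.0]]
ft_force: [0.3, -0.9, 0.3]
grip_width: 0.0002
```

```bash

python3 - <<'E'
from h import *
show()
snap("23",(240,150,310,230),None)
E
```

```text
t 39.00 p [ 0.5806 -0.2365  0.0519] ang 10.54 w 0.0002 F board x,y,z [ 0.16 -0.94  0.25] tq [-0.22  0.03  0.03] rel bore mm x,y,z [  -0.3 -186.2    6.9] tilt [-0.0001  0.0002]
side scale 7.5
```

View pics/side23.png

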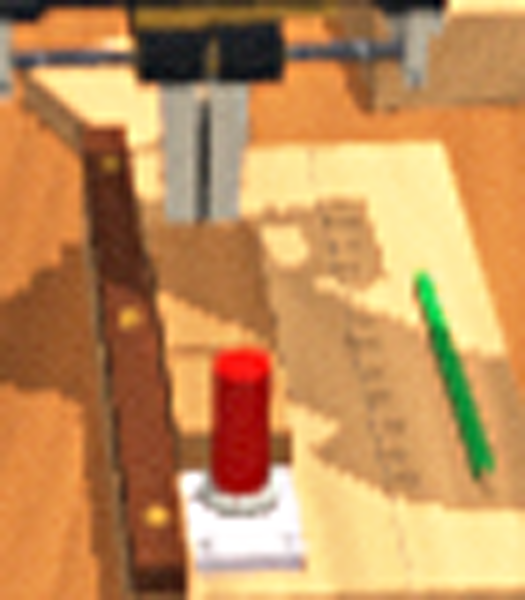

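>>> {"method": "move_arm", "body": {"commands": [[1,0,-0.05,0,0],[1,0,-0.05,0,0],[1,0,-0.05,0,0],[1,0,-0.05,0,0],[1,0,-0.05,0,0],[1,0,0,0,0],[1,0,0,0,0],[1,0,0,0,0],[1,0,0,0,0],[1,0,0,0,0]]}}

```text
t: 40.3
eef_pos: [0.5802, -0.2349, 0.052]
eef_rot: [[0.983, 0.183, 0.0], [0.183, -0.983, -0.001], [0.0, 0.001, -1.0]]
ft_force: [0.8, -4.3, 1.0]
grip_width: 0.0005
```

```bash

python3 - <<'E'
from h import *
show()
E
```

```text
t 40.30 p [ 0.5802 -0.2349  0.052 ] ang 10.53 w 0.0005 F board x,y,z [-0.02 -4.34  1.  ] tq [-1.11 -0.1   0.08] rel bore mm x,y,z [  -0.3 -184.5    7. ] tilt [ 0.0005 -0.0011]
```

Contact: Fy rose from −0.9 to −4.3 N. Backing the fingers off and rising.

>>> {"method": "move_arm", "body": {"commands": [[1,0,0.1,0,0],[1,0,0.3,0,0],[1,0,0.5,0,0],[1,0,0.5,0,0],[1,0,0.2,-0.5,0],[1,0,0,-1.5,0],[1,0,0,-2.5,0],[1,0,0,-3,0],[1,0,0,-3,0],[1,0,0,-1,0]]}}

```text
t: 41.55
eef_pos: [0.5843, -0.2503, 0.17]
eef_rot: [[0.983, 0.183, 0.005], [0.183, -0.983, -0.002], [0.004, 0.003, -1.0]]
ft_force: [0.4, 0.0, 0.2]
grip_width: 0.0006
```

```bash

python3 - <<'E'
from h import *
show()
snap("24",(240,150,310,230),(200,170,300,230))
E
```

```text
t 41.55 p [ 0.5843 -0.2503  0.17  ] ang 10.56 w 0.0006 F board x,y,z [ 0.41 -0.03  0.18] tq [-0.09 -0.01  0.  ] rel bore mm x,y,z [   0.8 -200.4  125. ] tilt [ 0.0047 -0.0018]
side scale 7.5
top scale 8.0
```

View pics/side24.png

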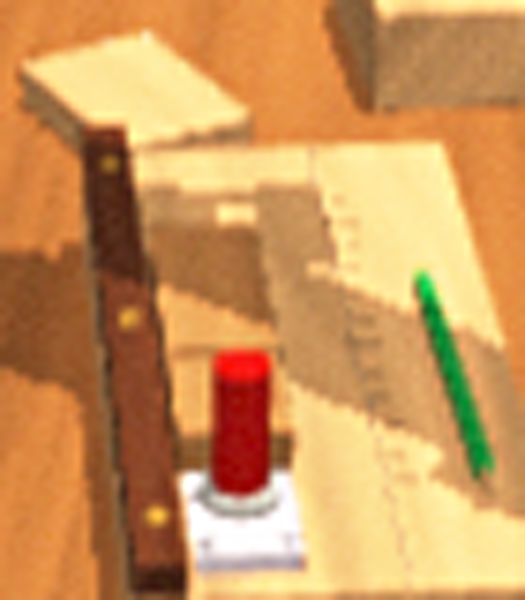

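View pics/top24.png

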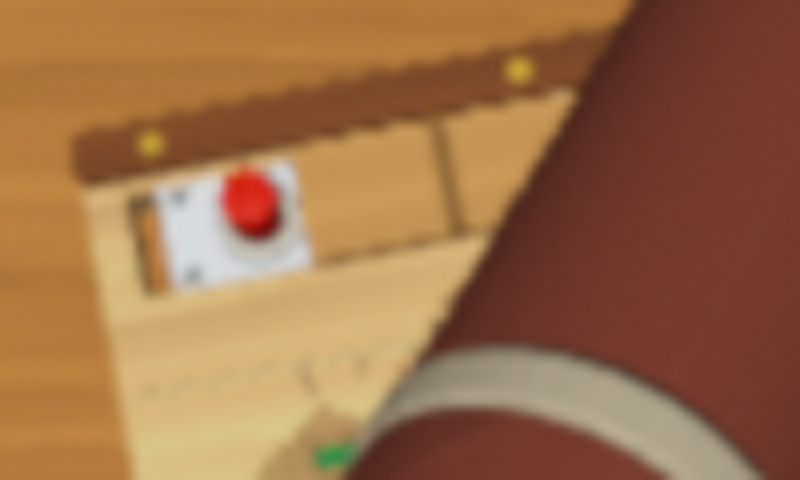

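>>> {"method": "move_arm", "body": {"commands": [[0,0,0,-1,0],[0,-1.5,2,-1,0],[0,-1.5,3,-1,0],[0,-1.5,3,0,0],[0,-1.5,3,0,0],[0,-1.5,2,0,0],[0,0,1,0,0],[0,0,0,0,0],[0,0,0,0,0],[0,0,0,0,0]]}}

```text
t: 42.9
eef_pos: [0.5358, -0.3998, 0.1968]
eef_rot: [[0.983, 0.185, 0.0], [0.185, -0.983, 0.001], [0.0, -0.001, -1.0]]
ft_force: [0.4, -0.3, 0.4]
grip_width: 0.0466
```

```bash

python3 - <<'E'
from h import *
show()
snap("25",(190,150,330,300),(110,150,330,250))
f=load("cam_top25.npz")["frame"][170:225,205:305,::-1];cv2.imwrite("pics/top25z.png",cv2.resize(f,None,fx=8,fy=8,interpolation=cv2.INTER_CUBIC))
E
```

```text
t 42.90 p [ 0.5358 -0.3998  0.1968] ang 10.67 w 0.0466 F board x,y,z [ 0.35 -0.42  0.38] tq [-0.04  0.03  0.03] rel bore mm x,y,z [ -74.6 -338.3  151.8] tilt [0.0002 0.0008]
side scale 4.0
top scale 3.636
```

View pics/top25z.png

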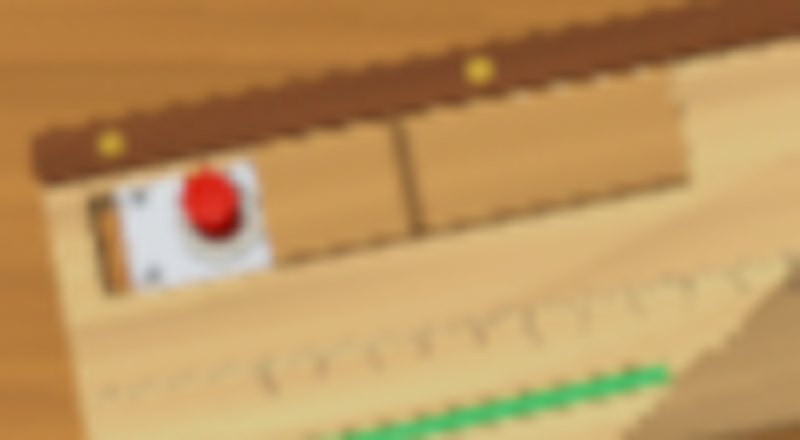

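View pics/side25.png

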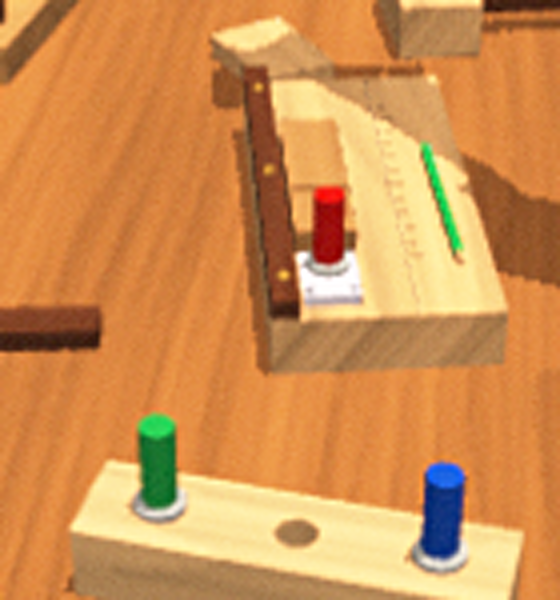

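```bash

python3 - <<'E'
from h import *
T=load("cam_top25.npz")
px=(np.array([[257,165],[264,213],[272,262],[672,75],[688,182]])+.5)/8-.5+[205,170]
for q in px:
    w=onz(T,[q],.065)[0]-BORE;print("batten",q.round(1),(w@BX*1e3).round(1),(w@BY*1e3).round(1))
g=T["frame"].astype(int);m=(g[...,0]>120)&(g[...,1]<70)&(g[...,2]<70);m[:,:210]=0;m[:,250:]=0;m[:180]=0;m[215:]=0
ys,xs=np.nonzero(m);print("red blob",xs.min(),xs.max(),ys.min(),ys.max(),xs.mean(),ys.mean())
for y in (-3,-1,1,3):
    t=np.linspace(0,6.28,60);c=np.cos(t)[:,None]*BX+np.sin(t)[:,None]*BY
    P=BORE+.0005*BX+y*1e-3*BY;q=np.r_[proj(T,P+[0,0,.06]+.011*c),proj(T,P+[0,0,.006]+.011*c)];k=proj(T,P+[0,0,.006]+.016*c)
    print(y,"red extents",q.min(0).round(1),q.max(0).round(1),"collar",k.min(0).round(1),k.max(0).round(1))
show()
E
```

```text
batten [236.7 190.2] 15.6 -17.7
batten [237.6 196.2] -2.6 -16.8
batten [238.6 202.3] -21.2 -16.2
batten [288.6 178.9] 17.9 -175.5
batten [290.6 192.3] -22.7 -172.7
red blob 228 234 192 199 230.97368421052633 195.21052631578948
-3 red extents [227.9 190.1] [236.8 200.4] collar [227.8 191.5] [238.5 202.1]
-1 red extents [227.3 190.3] [236.1 200.6] collar [227.1 191.7] [237.8 202.2]
1 red extents [226.6 190.4] [235.5 200.7] collar [226.5 191.8] [237.1 202.3]
3 red extents [225.9 190.6] [234.8 200.8] collar [225.8 191.9] [236.5 202.5]
t 43.00 p [ 0.5354 -0.4003  0.197 ] ang 10.63 w 0.0466 F board x,y,z [-0.75 -0.16 -0.36] tq [-0.04  0.03 -0.02] rel bore mm x,y,z [ -75.1 -338.8  152. ] tilt [0.0001 0.0003]
```

```bash
python3 - <<'E'
from workcell import ctrl
print(ctrl.hand_in())
E
```

```text
the job is handed in; nothing more can be done
None
```

The red stop pin is fully home in the steel plate and the batten rests against its collar. The job was handed in at about 43 s, with the arm clear of everything.

**What I did**
- **Lean:** The tool can only stay pointing down, so I leaned the pin in the jaws by moving it sideways against the rim of its rack hole. The first try gave only about 10°, so I went back into the empty hole and brought it to about 14°.
- **Fit:** I lowered the low edge of the foot into the bore and felt for its wall (under 1 N), then straightened the pin while easing it down. Side forces stayed around 3 N or less on the way in.
- **Batten:** With the pin released, I pushed the batten along the fence with shut fingers until the push force rose from about 1 N to 4.3 N. Then I backed off and raised the arm.

**Last checks**
- **Pin:** The collar met the board at the expected height, with Fz +4.8 N. After release it stood upright, with the collar's lower edge at image row 218.2 against 218.3 predicted.
- **Batten:** Its end is about 17 mm from my first camera estimate of the bore. The finger position at contact puts it in the same place. That fits a collar contact at 16 mm if the pin's axis is about 1 mm off that estimate.
- **Bystanders:** The green and blue pins still stand in the rack, and the pencil, offcut, mallet and try square look unmoved. I did not check the glue bottle in the last pictures.

**Disagreements**
- The two cameras differed by up to about 3 mm along the fence for the bore, so I went by the contact.
- The lean estimates from the images spread over about 12 to 15°.

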